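Change over the rolls on the buffet toaster

ROBOT

A 6-joint arm with a two-finger parallel gripper is mounted at the origin on the work surface. World frame = base frame: x ahead of the robot, y to its left, z up, the work surface at z = 0. Lengths are in m, angles in degrees, forces in N, time in s.
With the tool pointing down it reaches from about 0.25 to 0.725 m from the base axis. Payload 9.7 kg.
Tool frame: the origin (TCP) lies midway between the tips of the shut fingers; the grasp point (between the pads) lies 19 mm behind it (r.pinch_z is the distance from the TCP to the grasp point, in m); z points along the fingers, y is the direction in which the jaws open and shut (so a half turn about z gives the same grasp; the last joint's range is limited). The gripper opens to 85 mm and grips with 20 to 120 N. Pads are 22 mm wide; open, the fingers measure 114 mm over their backs; the gripper's body (76 mm by 85 mm) begins 54 mm behind the grasp point. The pads swing forward as they close: fully open they stand 13 mm farther back than shut.
Start: joints at [-72.021, 4.979, 10.078, 95.1, 0, 90], TCP at [0.17, -0.523, 0.231] pointing down, gripper open.
Joint ranges: [-179.16, 179.16], [-48.56, 103.87], [-65.8, 70.77], [-126.05, 130.52], [-82.76, 87.17], [-180, 180]. Speed limits (degrees/s): [127.2, 127.2, 147.25, 180, 180, 180].

INTERFACE

Orientations are given as [roll, pitch, yaw] about the fixed x, y, z axes, in that order (R = Rz(yaw) Ry(pitch) Rx(roll)).
In Python, from rig import r gives the robot as it stands.
- The arm moves only by the shell command python3 -m pendant 'ROWS' [OPENING] [FORCE]. ROWS is JSON, a list that holds one entry, the list of rows, each a list of 6 numbers: the shift along the tool's x, y, z in cm, then the turn, a rotation vector about the tool's x, y, z in units of 5 degrees (1.0 is 5 degrees). A call has 1 to 8 rows; each row is the pose to reach, as a shift and turn from the pose commanded when the call began, along the tool's axes at that moment; what a row does not reach only later rows make up. A row lasts 1/12 s, in which the tool goes at most 41.7 mm and 7.16 degrees, less where a joint would pass 70% of its speed; a pose out of reach is approached as far as the arm can. A call with a gripper value outside its range is refused whole. OPENING is the opening in per cent of the stroke, from 0 (shut) to 100 (fully open), set as the call begins (- or left out, the last holds). The fingers move at their own pace and stop on an object; FORCE is the grip in N (left out, the last holds). Time passes only in rows, so rows that repeat a pose let the fingers close. It gives the time, the measured TCP pose, the force and the opening at its end, in the units of the state.
- r.sense(): the state, without advancing time (a new reading comes with each control period).
- r.get_image(name): name is "side" or "top" or "wrist"; returns a dict with "color" (480x640x3 uint8, blue, green, red), "range_z" (480x640 float32, m along the optical axis (not along the pixel's ray), 0 where there is no reading), "fx", "fy", "cx", "cy" (pixels), "R" (3x3) and "t" (3): a world point X has camera coordinates R X + t; the wrist camera has in their place "hand_eye" (4x4, takes a point from camera to tool coordinates, whose origin is the TCP and whose axes are the flange's). Camera axes: x right, y down, z forward; pixel columns grow to the right and rows downward; lengths in m; the calibration is good to about 2 mm. A picture is of the moment at which its call begins: read the wrist's pose just before it.
- r.sign_off(): hands the job in, once; it reports no verdict.
Trained networks look in the newest picture that a camera, given by its name, has taken for a name from the list of things; names that differ only in an ending like _2 or _b are one class to them, and where a whole thing is asked for, a point or a joint stands for the part that bears it (a point fixed in the world has none). Each returns a list of dicts, best first, with "p" (0 to 1); they miss things now and then, are a little off and sometimes report something else, mostly with a low value. They report only what shows in the picture. A call takes as long as a camera call. They do not tell look-alikes from the thing itself.
- r.find_in(camera, query): "position" ([column, row] in pixels, amid what is visible of it).
- r.cut_out(camera, query): "mask" (480x640 bool, what is visible of it) and "position" ([column, row] in pixels, amid what is visible of it).
- r.place_of(camera, query): "position" ([column, row] in pixels: a listed point, or the origin of a listed thing).
The state is a dict: "time_s": time; "qpos": joint angles; "joint_velocities": joint speeds; "joint_efforts": joint torques, N m; "tcp_pos": TCP position; "ee_rot": TCP orientation; "contact_force": force on the tool from outside, world axes, zero at the start; "ft_torque": the same for the moment, N m; "finger_gap": finger opening in m.
Only numpy, scipy, OpenCV 4.12 (cv2) and the standard library are available. Lean on these libraries where they do the work, as an engineer would, in place of code of your own. Each camera call takes 0.05 s, during which the arm holds its last target.

TASK

Change over the rolls on the toaster's warming rack: move the dark rolls that are done from the rack to the wooden tray, right way up and flat on its floor, and set every pale roll from the slate upright in a cradle of its own on the rack. Only when all rolls are in place, press the toaster's red lever down until it catches and stays down by itself. Also lay the serving tongs in their wooden rest, at whatever point suits you, and leave the oil, jam, breadsticks and sign where they stand.

Things in the scene. Friction and masses are not known exactly. Their poses are not given: they have to be found in the camera images.
- lever (a joint): travel of the toaster's red lever in m: 0 = up (sprung), 0.040 = bottom stop. It slides straight down. Pressing takes about 5 N at first and at most about 13 N, near 14 mm; beyond 33 mm the detent draws it to the bottom and holds it there (about 7 N up would free it). Short of that it springs back up
- lever_pad (a point): centre of the top face of the red lever's thumb pad (36 x 36 mm, 14 mm thick), which sticks out from the toaster's +y end; its middle is 44 mm clear of that end face. The point is 190 mm above the counter with the lever up and 150 mm with it down, and moves with the lever
- toaster: fixed long-slot steel toaster, 160 (x) x 280 (y) x 175 mm tall, with a wire warming rack on top. Origin: centre of its underside, z up, y along its length towards the lever end. The rack's flat wire floor, 100 (x) x 250 (y) mm, is 200 mm above the counter
- cradle0 (a point): centre of cradle 0 at the level of the rack floor, 200 mm above the counter, axes as the toaster's; cradles stand in a row along the toaster's y, 78 mm apart. Each is marked by four upright wire studs, 12 mm high and 6 mm thick, at 26 mm in x and y from this centre: a roll sits on the floor between them with about 5 mm of play, and the toaster's x sides are open for the fingers
- cradle1 (a point): centre of cradle 1 at the level of the rack floor, 200 mm above the counter, axes as the toaster's; cradles stand in a row along the toaster's y, 78 mm apart. Each is marked by four upright wire studs, 12 mm high and 6 mm thick, at 26 mm in x and y from this centre: a roll sits on the floor between them with about 5 mm of play, and the toaster's x sides are open for the fingers
- cradle2 (a point): centre of cradle 2 at the level of the rack floor, 200 mm above the counter, axes as the toaster's; cradles stand in a row along the toaster's y, 78 mm apart. Each is marked by four upright wire studs, 12 mm high and 6 mm thick, at 26 mm in x and y from this centre: a roll sits on the floor between them with about 5 mm of play, and the toaster's x sides are open for the fingers
- pale0: pale, straw-coloured crusty bread roll, a rigid flat-bottomed dome: 62 mm across at its widest (20 mm above the base), base 48 mm across, 44 mm tall, 60 g; a cross is marked on top. Origin: centre of the underside, z up. At the start on the slate; may be absent
- pale1: pale, straw-coloured crusty bread roll, a rigid flat-bottomed dome: 62 mm across at its widest (20 mm above the base), base 48 mm across, 44 mm tall, 60 g; a cross is marked on top. Origin: centre of the underside, z up. At the start on the slate; may be absent
- pale2: pale, straw-coloured crusty bread roll, a rigid flat-bottomed dome: 62 mm across at its widest (20 mm above the base), base 48 mm across, 44 mm tall, 60 g; a cross is marked on top. Origin: centre of the underside, z up. At the start on the slate; may be absent
- dark0: dark brown crusty bread roll, a rigid flat-bottomed dome: 62 mm across at its widest (20 mm above the base), base 48 mm across, 44 mm tall, 60 g; a cross is marked on top. Origin: centre of the underside, z up. At the start in a cradle of the rack; may be absent
- dark1: dark brown crusty bread roll, a rigid flat-bottomed dome: 62 mm across at its widest (20 mm above the base), base 48 mm across, 44 mm tall, 60 g; a cross is marked on top. Origin: centre of the underside, z up. At the start in a cradle of the rack; may be absent
- dark2: dark brown crusty bread roll, a rigid flat-bottomed dome: 62 mm across at its widest (20 mm above the base), base 48 mm across, 44 mm tall, 60 g; a cross is marked on top. Origin: centre of the underside, z up. At the start in a cradle of the rack; may be absent
- tray: fixed wooden tray with a white paper liner, outer 140 (x) x 250 (y) x 16 mm, rim 8 mm thick, inner floor 8 to 9 mm above the counter (inner area 124 x 234 mm). Origin: centre of the underside; long side along y. It holds three rolls in a row along y, about 70 mm apart
- slate: fixed dark slate slab without rim, 120 (x) x 230 (y) x 8 mm, on which the pale rolls start. Origin: centre of the underside
- tongs: steel serving tongs, locked shut and rigid, with black ends: 170 mm long along their own y, 24 mm wide (x), 16 mm tall, 90 g. Origin: centre of the underside, near the centre of mass. At the start flat on the counter
- rest: fixed dark wooden tongs rest, 60 (x) x 120 (y) mm: two saddles 12 mm thick at y = -50 and +50 mm, open between them down to a base plate 6 mm high. Each saddle is 38 mm wide inside (x) with cheeks from 24 to 38 mm above the counter. Origin: centre of the underside; the tongs lie along its y, either way round
- rest_seat (a point): where the middle of the tongs' underside belongs: mid-way between the two saddles, at the level of the saddle floors, 24 mm above the counter; axes as the rest's
- oil: bystander: green oil bottle, 60 mm across, 200 mm tall, origin at its base
- jam: bystander: amber jam jar, 64 mm across, 75 mm tall, origin at its base
- breadsticks: bystander: black cup 68 mm across, 100 mm tall, with breadsticks up to about 215 mm, origin at its base
- sign: bystander: blank white card on a dark metal block, 100 mm wide, about 75 mm tall, origin at its base
Things that resemble listed ones, but are neither listed nor needed, are in the scene too. What is shaped like the dark0 but blue is not meant. Leave any turquoise look-alike of the pale0 alone.

How it is judged:
By the outcome, as a careful person would: the job done as asked, in the order asked, and still so for the second after the job is handed in, with the robot touching nothing.
Of pale0, pale1, pale2 only 2 to 3 are there at a start; the rules pass over those that are not, and their reading is None.
Of dark0, dark1, dark2 only 2 to 3 are there at a start; the rules pass over those that are not, and their reading is None.
At some moment in a run one of pale0, pale1, pale2, tongs may be knocked a few centimetres aside while the robot is not near it.
It also fails if it takes over 210 s, if anything falls off the work surface, if the arm or the gripper's body presses on something with over 40 N, if the wrist force passes 120 N, or if a joint passes its speed limit or range.

## Working session

There is one attempt and no reset: what is moved stays moved. The work goes in short steps, Python scripts to look and compute and a shell command to move; the robot and the scene stay as the last step left them, time stands still between calls to the robot, and variables do not carry over. Pictures are saved under pics/ and viewed, and the job is handed in when it is done.

```bash
ls; mkdir -p pics; python3 - <<'E'
from rig import r
import cv2
s=r.sense(); print({k:s[k] for k in ('time_s','tcp_pos','ee_rot','contact_force','finger_gap')}, r.pinch_z)
for n in ('top','side'):
    im=r.get_image(n); cv2.imwrite(f'pics/{n}0.png',im['color']); print(n,im['R'],im['t'],im['fx'],im['cx'],im['cy'])
E
```

```text
pics
{'time_s': 0.0, 'tcp_pos': array([ 0.16970154, -0.52292254,  0.23057011]), 'ee_rot': array([-1.79923214e+02, -6.13369440e-04,  1.79797289e+01]), 'contact_force': array([-0.3328918 , -0.70586788,  0.0636076 ]), 'finger_gap': 0.085260292175093} 0.0187
top [[-4.27589415e-02 -9.99085323e-01  4.36332535e-04]
 [-9.75467701e-01  4.16537459e-02 -2.16165977e-01]
 [ 2.15950080e-01 -9.66865666e-03 -9.76356533e-01]] [0.01493879 0.63384601 1.04235122] 441.35965488269966 312.9260055664327 247.91334809559064
side [[-0.99179146 -0.12725209  0.01251428]
 [-0.0819372   0.5573589  -0.8262187 ]
 [ 0.09816311 -0.82046204 -0.56321048]] [0.63027143 0.16072846 1.23382455] 488.1451798011946 314.7592468685309 241.9553612953554
```

View pics/top0.png

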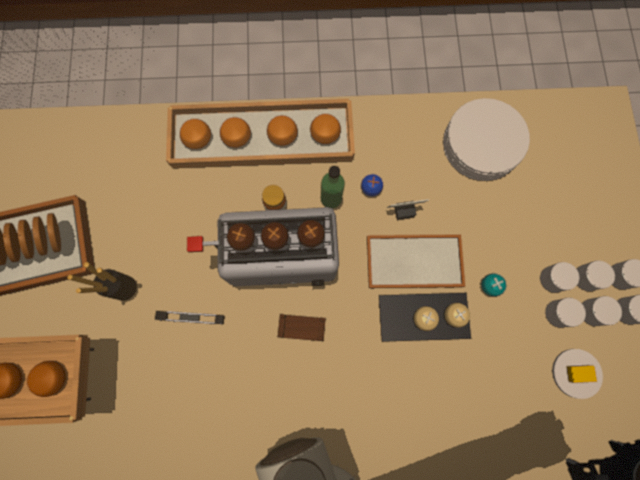

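View pics/side0.png

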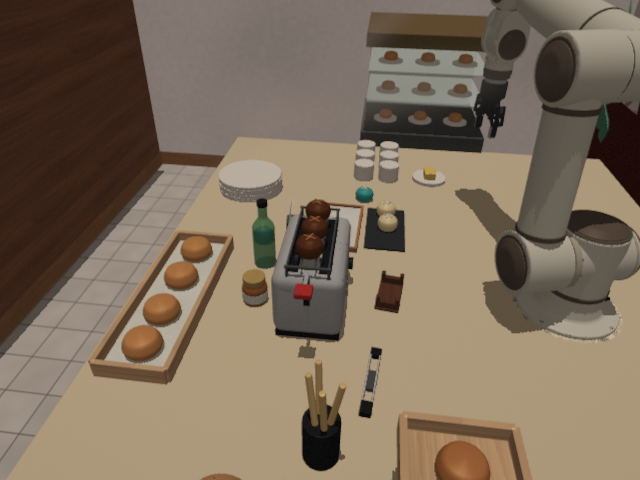

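```bash
cat > h.py <<'E'
from rig import r
import numpy as np, cv2
from scipy.spatial.transform import Rotation as Ro
def cam(n):
    s=r.sense(); im=r.get_image(n)
    if 'hand_eye' in im:
        T=np.eye(4); T[:3,:3]=Ro.from_euler('xyz',s['ee_rot'],degrees=True).as_matrix(); T[:3,3]=s['tcp_pos']
        W=T@np.array(im['hand_eye']); im['R']=W[:3,:3].T; im['t']=-W[:3,:3].T@W[:3,3]
    return im
def ray(im,px,z):
    d=np.array([(px[0]-im['cx'])/im['fx'],(px[1]-im['cy'])/im['fy'],1.])
    C=-im['R'].T@im['t']; v=im['R'].T@d
    return C+v*(z-C[2])/v[2]
def cloud(im,mask=None):
    Z=im['range_z']; m=Z>0
    if mask is not None: m&=mask
    v,u=np.nonzero(m); z=Z[m]
    c=np.stack([(u-im['cx'])/im['fx']*z,(v-im['cy'])/im['fy']*z,z],1)
    return (c-im['t'])@im['R']
def proj(im,X):
    c=im['R']@np.array(X)+im['t']; return [im['fx']*c[0]/c[2]+im['cx'],im['fy']*c[1]/c[2]+im['cy']]
def rect(pts):
    (c,wh,a)=cv2.minAreaRect((pts[:,:2]*1000).astype(np.float32)); return np.round(c,1),np.round(wh,1),round(a,1)
def move(pos,yaw=None):
    """rows numbers: shift in tool cm and yaw turn units from the *measured* pose"""
    s=r.sense(); R=Ro.from_euler('xyz',s['ee_rot'],degrees=True).as_matrix()
    return np.round(R.T@(np.array(pos)-s['tcp_pos'])*100,2)
E
cat > look.py <<'E'
from h import *
np.set_printoptions(precision=4,suppress=True)
Q={'lever_pad':.19,'toaster':0,'cradle0':.2,'cradle1':.2,'cradle2':.2,'pale0':.008,'dark0':.2,'tray':0,'slate':0,'tongs':0,'rest':0,'rest_seat':.024}
for n in ('top','side'):
    im=cam(n); print(n,'C',-im['R'].T@im['t'])
    for q,z in Q.items():
        for d in r.place_of(n,q)[:5]:
            if d['p']>.3: print(q,round(d['p'],2),np.round(d['position']),ray(im,d['position'],z)[:2])
    for q in ('tray','slate','tongs','rest','toaster','pale0','dark0'):
        for d in r.cut_out(n,q)[:4]:
            if d['p']<.4: continue
            P=cloud(im,d['mask']); 
            print('cut',q,round(d['p'],2),np.round(d['position']),len(P),'z',np.percentile(P[:,2],[2,50,98]),'med',np.median(P,0)[:2],rect(P))
E
python3 look.py
```

```text
top C [ 0.3938 -0.0014  1.1547]
lever_pad 0.63 [196. 243.] [0.6304 0.2507]
cradle0 0.79 [239. 238.] [0.6337 0.1533]
cradle0 0.74 [312. 235.] [ 0.6355 -0.0101]
cradle0 0.68 [273. 236.] [0.635 0.076]
cradle1 0.79 [239. 238.] [0.6337 0.1533]
cradle1 0.74 [312. 235.] [ 0.6355 -0.0101]
cradle1 0.68 [273. 236.] [0.635 0.076]
cradle2 0.79 [239. 238.] [0.6337 0.1533]
cradle2 0.74 [312. 235.] [ 0.6355 -0.0101]
cradle2 0.68 [273. 236.] [0.635 0.076]
pale0 0.9 [457. 316.] [ 0.4536 -0.3754]
pale0 0.72 [489. 286.] [ 0.5253 -0.4672]
pale0 0.69 [427. 317.] [ 0.4528 -0.2984]
dark0 0.82 [276. 235.] [0.6385 0.0708]
dark0 0.74 [311. 238.] [ 0.6266 -0.0084]
dark0 0.66 [242. 242.] [0.6249 0.1458]
dark0 0.65 [368. 187.] [ 0.7425 -0.1439]
tray 0.91 [414. 262.] [ 0.6005 -0.2797]
slate 0.92 [424. 318.] [ 0.4516 -0.2922]
tongs 0.94 [191. 319.] [0.4755 0.3101]
rest 0.66 [304. 330.] [0.4341 0.0199]
rest 0.56 [308. 238.] [0.6758 0.0007]
rest_seat 0.69 [300. 323.] [0.4505 0.0281]
cut tray 0.95 [416. 263.] 5058 z [0.0048 0.01   0.0194] med [ 0.6014 -0.279 ] (array([ 602.5, -278.6]), array([250.5, 141.4]), 88.2)
cu
[... 3169 characters left out ...]
] (array([629. , -57.1]), array([174.4, 662.4]), 1.4)
cut pale0 0.67 [390. 223.] 302 z [0.0109 0.0405 0.0552] med [ 0.4513 -0.2724] (array([ 463.4, -295.9]), array([53.1, 91.6]), 44.3)
cut pale0 0.65 [382. 206.] 195 z [0.0242 0.0434 0.0551] med [ 0.458  -0.3532] (array([ 455.9, -359.5]), array([50.1, 46. ]), 31.5)
cut dark0 0.76 [319. 208.] 402 z [0.2084 0.2347 0.2465] med [0.6301 0.0085] (array([ 660.1, -191.1]), array([ 58.2, 515.1]), 8.2)
cut dark0 0.73 [310. 245.] 608 z [0.2048 0.2326 0.2464] med [0.6294 0.1626] (array([636.3, 105.5]), array([ 61.5, 143.9]), 6.5)
cut dark0 0.7 [316. 224.] 450 z [0.2105 0.2347 0.2467] med [0.6275 0.0873] (array([632.8,  46.6]), array([ 63. , 170.2]), 8.7)
```

```bash
cat >> h.py <<'E'
from scipy.optimize import least_squares
def dome(P,zb,c0):
    """fit roll centre xy from points on the upper dome, base at zb"""
    P=P[(P[:,2]>zb+.022)&(P[:,2]<zb+.05)&(np.hypot(*(P[:,:2]-c0).T)<.045)]
    f=lambda p: np.sqrt(((P[:,0]-p[0])**2+(P[:,1]-p[1])**2)/.031**2+((P[:,2]-zb-.02-p[2])/.024)**2)-1
    s=least_squares(f,[c0[0],c0[1],0],loss='soft_l1',f_scale=.05); return s.x,len(P),np.sqrt(np.mean(s.fun**2))
E
cat > fit.py <<'E'
from h import *
np.set_printoptions(precision=4,suppress=True)
Pc={}
for n in ('top','side'):
    im=cam(n); P=cloud(im); Pc[n]=P
    for nm,zb,c in (('d',.2,(.633,-.007)),('d',.2,(.633,.072)),('d',.2,(.633,.15)),('p',.008,(.455,-.29)),('p',.008,(.456,-.366))):
        print(n,nm,dome(P,zb,np.array(c)))
P=Pc['top']
m=(abs(P[:,0]-.6)<.15)&(abs(P[:,1]-.07)<.16)
for a,b in ((.16,.185),(.19,.215)):
    q=P[m&(P[:,2]>a)&(P[:,2]<b)]; print(a,len(q),rect(q), np.percentile(q,[1,99],axis=0)[:,:2])
q=P[(P[:,2]>.17)&(P[:,2]<.2)&(abs(P[:,1]-.25)<.04)&(abs(P[:,0]-.63)<.05)]; print('pad',len(q),np.median(q,0),rect(q))
im=cam('top'); cv2.imwrite('pics/z1.png',cv2.resize(im['color'][190:345,150:350],None,fx=4,fy=3.8,interpolation=cv2.INTER_CUBIC)[:600])
E
python3 fit.py
```

```text
top d (array([ 0.6344, -0.006 ,  0.0009]), 586, np.float64(0.05842957184516861))
top d (array([0.633 , 0.0736, 0.0009]), 590, np.float64(0.0582762087855315))
top d (array([0.634 , 0.1474, 0.001 ]), 594, np.float64(0.05270156416715048))
top p (array([ 0.4504, -0.2889,  0.0012]), 459, np.float64(0.06385264207637578))
top p (array([ 0.456 , -0.3684,  0.0009]), 460, np.float64(0.06317299165832461))
side d (array([ 0.633 , -0.0086,  0.002 ]), 345, np.float64(0.06305071676182636))
side d (array([0.6315, 0.0706, 0.0017]), 385, np.float64(0.05804330452344793))
side d (array([0.6324, 0.1447, 0.0017]), 450, np.float64(0.0535885826312157))
side p (array([ 0.4495, -0.2918,  0.0023]), 219, np.float64(0.08133325218127505))
side p (array([ 0.4548, -0.3709,  0.0025]), 192, np.float64(0.09044686933747997))
0.16 4963 (array([631.6,  73.5]), array([158.4, 282.2]), 0.8) [[ 0.5547 -0.0639]
 [ 0.707   0.2044]]
0.19 986 (array([632.7,  86.1]), array([100. , 284.3]), 0.6) [[ 0.5843 -0.0554]
 [ 0.6804  0.1995]]
pad 327 [0.6294 0.2508 0.1898] (array([630.9, 242.2]), array([37.7, 62.9]), 1.6)
```

View pics/z1.png

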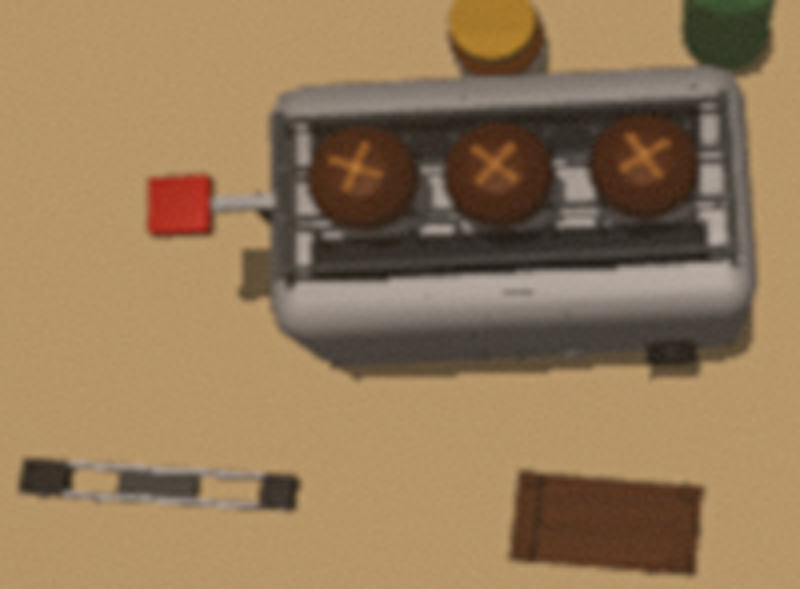

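```bash
cat > go.py <<'E'
import sys
from h import *
# go.py x y z [yaw]: row needed from the present pose
a=[float(v) for v in sys.argv[1:]]
s=r.sense(); R0=Ro.from_euler('xyz',s['ee_rot'],degrees=True)
yaw=a[3] if len(a)>3 else 90.8
Rt=Ro.from_euler('xyz',[180,0,yaw],degrees=True)
print('at',np.round(s['tcp_pos'],4),np.round(s['ee_rot'],1),'F',np.round(s['contact_force'],1),'gap',round(s['finger_gap'],4),'t',round(s['time_s'],1))
print('shift',np.round(R0.inv().apply(np.array(a[:3])-s['tcp_pos'])*100,2),'turn',np.round((R0.inv()*Rt).as_rotvec(degrees=True)/5,2))
E
python3 go.py .634 -.007 .29
```

```text
at [ 0.1698 -0.5231  0.2313] [180.  -0.  18.] F [-0.   0.4 -0.5] gap 0.0856 t 2.2
shift [ 60.09 -34.77  -5.87] turn [  0.     0.   -14.57]
```

```bash
python3 -m pendant '[[[60.1,-34.8,-5.9,0,0,-14.6],[60.1,-34.8,-5.9,0,0,-14.6],[60.1,-34.8,-5.9,0,0,-14.6],[60.1,-34.8,-5.9,0,0,-14.6],[60.1,-34.8,-5.9,0,0,-14.6],[60.1,-34.8,-5.9,0,0,-14.6],[60.1,-34.8,-5.9,0,0,-14.6],[60.1,-34.8,-5.9,0,0,-14.6]]]' 100 40; python3 go.py .634 -.007 .29
```

```text
time_s: 2.92
tcp_pos: [0.3927, -0.2744, 0.26]
ee_rot: [180.0, 0.0, 75.6]
contact_force: [0.0, -0.3, 0.4]
finger_gap: 0.0852
at [ 0.3927 -0.2744  0.26  ] [180.    0.   75.6] F [ 0.  -0.3  0.4] gap 0.0852 t 2.9
shift [31.89 16.73 -3.  ] turn [ 0.01  0.   -3.04]
```

```bash
python3 -m pendant '[[[31.9,16.7,-3,0,0,-3.04],[31.9,16.7,-3,0,0,-3.04],[31.9,16.7,-3,0,0,-3.04],[31.9,16.7,-3,0,0,-3.04],[31.9,16.7,-3,0,0,-3.04],[31.9,16.7,-3,0,0,-3.04],[31.9,16.7,-3,0,0,-3.04],[31.9,16.7,-3,0,0,-3.04]]]'; python3 go.py .634 -.007 .29
```

```text
time_s: 3.58
tcp_pos: [0.6167, -0.0287, 0.2874]
ee_rot: [180.0, 0.0, 90.5]
contact_force: [0.9, -1.6, 0.1]
finger_gap: 0.0856
at [ 0.6167 -0.0287  0.2874] [180.    0.   90.5] F [ 0.9 -1.6  0.1] gap 0.0856 t 3.6
shift [ 2.16  1.75 -0.26] turn [ 0.    0.   -0.06]
```

```bash
python3 -m pendant '[[[2.16,1.75,-0.26,0,0,-0.06],[2.16,1.75,-0.26,0,0,-0.06],[2.16,1.75,-0.26,0,0,-0.06]]]'; python3 - <<'E'
from h import *
np.set_printoptions(precision=4,suppress=True)
im=cam('wrist'); cv2.imwrite('pics/w1.png',im['color']); P=cloud(im)
for c in ((.634,-.007),(.633,.072),(.632,.146)): print(dome(P,.2,np.array(c)))
s=r.sense();print(s['tcp_pos'])
E
```

```text
time_s: 3.83
tcp_pos: [0.6336, -0.0075, 0.2887]
ee_rot: [-179.9, 0.0, 90.9]
contact_force: [0.3, 0.1, 0.8]
finger_gap: 0.0853
(array([ 0.634 , -0.0069,  0.    ]), 7029, np.float64(0.032025858682130266))
(array([ 0.6324,  0.0727, -0.    ]), 9565, np.float64(0.04414378573729135))
(array([0.6336, 0.1474, 0.0009]), 2010, np.float64(0.06225084693096284))
[ 0.633  -0.0086  0.2892]
```

View pics/w1.png

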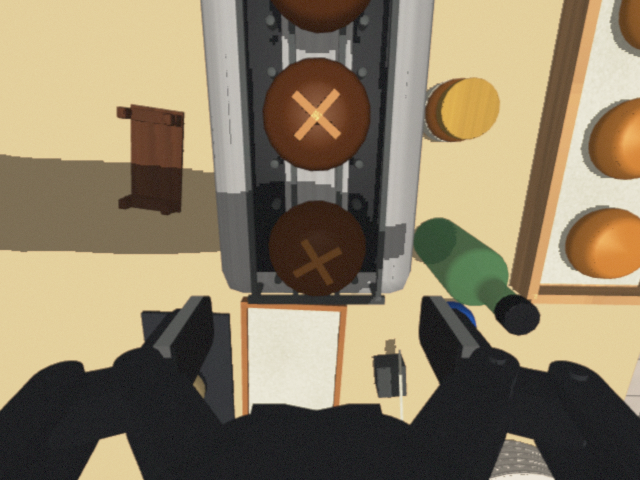

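```bash
python3 -m pendant '[[[0.1,0,3,0,0,0],[0.1,0,6,0,0,0],[0.1,0,8,0,0,0],[0.1,0,8.9,0,0,0],[0.1,0,8.9,0,0,0],[0.1,0,8.9,0,0,0]]]'; python3 -m pendant '[[[0,0,0,0,0,0],[0,0,0,0,0,0],[0,0,0,0,0,0],[0,0,0,0,0,0],[0,0,0,0,0,0],[0,0,0,0,0,0]]]' 30 40
```

```text
time_s: 4.38
tcp_pos: [0.6326, -0.0087, 0.202]
ee_rot: [180.0, 0.0, 90.7]
contact_force: [-1.0, -0.9, 0.4]
finger_gap: 0.0851
time_s: 4.88
tcp_pos: [0.6335, -0.0081, 0.2031]
ee_rot: [179.8, 0.0, 90.8]
contact_force: [-1.6, -2.5, 6.5]
finger_gap: 0.0595
```

```bash
python3 -m pendant '[[[0,0,0,0,0,0],[0,0,0,0,0,0],[0,0,0.5,0,0,0],[0,0,0.5,0,0,0]]]' 95 40; python3 -m pendant '[[[0,0,0,0,0,0],[0,0,0,0,0,0],[0,0,0,0,0,0],[0,0,0,0,0,0],[0,0,0,0,0,0],[0,0,0,0,0,0]]]' 30 40
```

```text
time_s: 5.22
tcp_pos: [0.6328, -0.0078, 0.1948]
ee_rot: [-179.9, -0.0, 90.8]
contact_force: [0.3, -0.3, -0.5]
finger_gap: 0.0807
time_s: 5.72
tcp_pos: [0.633, -0.0079, 0.196]
ee_rot: [180.0, -0.0, 90.8]
contact_force: [-0.4, 0.8, 2.6]
finger_gap: 0.06
```

```bash
python3 -m pendant '[[[0,0,-1,0,0,0],[0,0,-3,0,0,0],[0,0,-6,0,0,0],[0,0,-9,0,0,0],[0,0,-9,0,0,0]]]'; python3 - <<'E'
from h import *
np.set_printoptions(precision=4,suppress=True)
im=cam('side'); cv2.imwrite('pics/s1.png',im['color'][100:340,180:500].repeat(2,0).repeat(2,1))
im=cam('wrist'); cv2.imwrite('pics/w2.png',im['color'])
s=r.sense();print(s['tcp_pos'],s['finger_gap'],s['contact_force'])
E
```

```text
time_s: 6.13
tcp_pos: [0.6335, -0.0079, 0.2926]
ee_rot: [179.6, 0.0, 90.8]
contact_force: [-0.7, -0.1, 0.6]
finger_gap: 0.0597
[ 0.6335 -0.0079  0.2875] 0.059502742005965496 [-0.0141 -0.148  -0.0595]
```

View pics/s1.png

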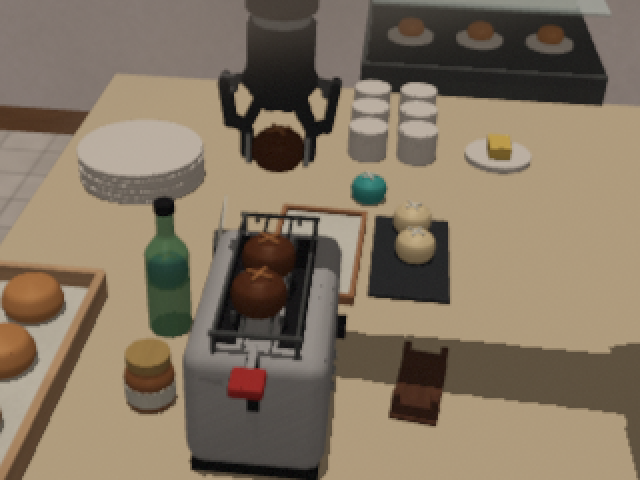

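View pics/w2.png

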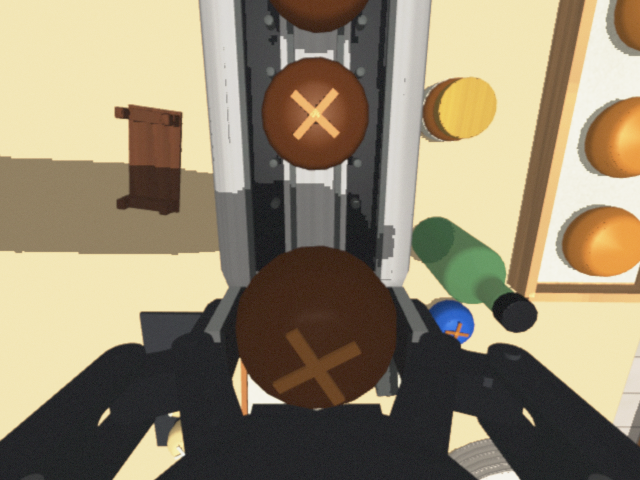

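```bash
python3 go.py .600 -.3506 .22 88.2
```

```text
at [ 0.6335 -0.0079  0.2875] [179.8   0.   90.8] F [-0.  -0.1 -0.1] gap 0.0595 t 6.2
shift [-34.22  -3.83   6.74] turn [0.03 0.   0.52]
```

```bash
python3 -m pendant '[[[-4,-0.5,0,0,0,0.5],[-8,-1,0.3,0,0,0.5],[-12,-1.5,1,0,0,0.5],[-16,-2,2,0,0,0.5],[-20,-2.5,3,0,0,0.5],[-24,-3,4,0,0,0.5],[-28,-3.4,5,0,0,0.5],[-31.5,-3.7,6,0,0,0.5]]]';python3 go.py .600 -.3506 .03 88.2
```

```text
time_s: 6.9
tcp_pos: [0.599, -0.3257, 0.2239]
ee_rot: [-179.9, -0.0, 88.2]
contact_force: [0.7, 1.2, 0.4]
finger_gap: 0.0596
at [ 0.599  -0.3257  0.2239] [-179.9   -0.    88.2] F [0.7 1.2 0.4] gap 0.0596 t 6.9
shift [-2.5   0.22 19.39] turn [-0.02 -0.01  0.01]
```

```bash
python3 -m pendant '[[[-2,0.2,3,0,0,0],[-2.5,0.2,7,0,0,0],[-2.5,0.2,11,0,0,0],[-2.5,0.2,15,0,0,0],[-2.5,0.2,18,0,0,0],[-2.5,0.2,19.4,0,0,0],[-2.5,0.2,19.4,0,0,0],[-2.5,0.2,19.4,0,0,0]]]';python3 go.py .600 -.3506 .006 88.2
```

```text
time_s: 7.57
tcp_pos: [0.6005, -0.3479, 0.0304]
ee_rot: [-179.9, -0.1, 88.3]
contact_force: [0.3, -0.3, 0.2]
finger_gap: 0.0594
at [ 0.6005 -0.3479  0.0304] [-1.799e+02 -1.000e-01  8.830e+01] F [ 0.3 -0.3  0.2] gap 0.0594 t 7.6
shift [-0.27 -0.03  2.44] turn [-0.03 -0.02  0.01]
```

```bash
python3 -m pendant '[[[-0.2,0,1,0,0,0],[-0.2,0,1.8,0,0,0],[-0.2,0,2.1,0,0,0],[-0.2,0,2.3,0,0,0],[-0.2,0,2.3,0,0,0]]]'
```

```text
time_s: 7.98
tcp_pos: [0.6013, -0.3504, 0.0085]
ee_rot: [-180.0, -0.0, 88.3]
contact_force: [-0.9, 0.5, 0.0]
finger_gap: 0.0594
```

```bash
python3 -m pendant '[[[0,0,0.2,0,0,0],[0,0,0.35,0,0,0],[0,0,0.35,0,0,0]]]'; python3 -m pendant '[[[0,0,0,0,0,0],[0,0,0,0,0,0],[0,0,0,0,0,0],[0,0,0,0,0,0]]]' 86 40;
```

```text
time_s: 8.23
tcp_pos: [0.6014, -0.3504, 0.0052]
ee_rot: [-180.0, -0.0, 88.3]
contact_force: [0.1, -0.2, -0.5]
finger_gap: 0.0596
time_s: 8.57
tcp_pos: [0.6014, -0.3505, 0.0055]
ee_rot: [180.0, 0.0, 88.3]
contact_force: [-0.1, -0.8, 0.2]
finger_gap: 0.0734
```

```bash
python3 -m pendant '[[[0,0,-2.5,0,0,0],[0,0,-6,0,0,0],[0,0,-10,0,0,0],[1,0.5,-14,0,0,0],[3,0.5,-17.5,0,0,0],[5,1,-21,0,0,0],[7,1,-24.5,0,0,0],[9,1,-28,0,0,0]]]' 100;python3 go.py .6325 .0725 .29
```

```text
time_s: 9.23
tcp_pos: [0.6138, -0.2598, 0.2872]
ee_rot: [180.0, 0.0, 88.3]
contact_force: [0.9, -1.3, -0.3]
finger_gap: 0.0852
at [ 0.6138 -0.2598  0.2872] [180.    0.   88.3] F [ 0.9 -1.3 -0.3] gap 0.0852 t 9.2
shift [33.27  0.86 -0.28] turn [ 0.01  0.   -0.51]
```

```bash
python3 -m pendant '[[[33.3,0.9,-0.3,0,0,-0.5],[33.3,0.9,-0.3,0,0,-0.5],[33.3,0.9,-0.3,0,0,-0.5],[33.3,0.9,-0.3,0,0,-0.5],[33.3,0.9,-0.3,0,0,-0.5],[33.3,0.9,-0.3,0,0,-0.5],[33.3,0.9,-0.3,0,0,-0.5],[33.3,0.9,-0.3,0,0,-0.5]]]' 100;python3 -m pendant '[[[0,0,0,0,0,0],[0,0,0,0,0,0]]]';python3 go.py .6325 .0725 .196; python3 - <<'E'
from h import *
np.set_printoptions(precision=4,suppress=True)
im=cam('wrist'); cv2.imwrite('pics/w3.png',im['color']); P=cloud(im)
for c in ((.633,.072),(.632,.146)): print(dome(P,.2,np.array(c)))
P=cloud(cam('top'));print(dome(P,.0085,np.array([.601,-.35])))
E
```

```text
time_s: 9.9
tcp_pos: [0.6328, 0.0739, 0.2887]
ee_rot: [180.0, -0.0, 90.8]
contact_force: [0.6, -1.5, -0.0]
finger_gap: 0.0857
time_s: 10.07
tcp_pos: [0.633, 0.0742, 0.2882]
ee_rot: [-180.0, 0.0, 91.0]
contact_force: [0.3, -0.5, -0.5]
finger_gap: 0.0855
at [0.633  0.0742 0.2882] [-180.    0.   91.] F [ 0.3 -0.5 -0.5] gap 0.0855 t 10.1
shift [-0.17 -0.05  9.22] turn [-0.    0.    0.04]
(array([ 0.6324,  0.0724, -0.    ]), 7013, np.float64(0.03261460735004065))
(array([ 0.6336,  0.1464, -0.0001]), 9341, np.float64(0.05853413526712354))
(array([ 0.6013, -0.3483,  0.0003]), 419, np.float64(0.06999097312684775))
```

```bash
python3 -m pendant '[[[-0.1,0,3,0,0,0],[-0.15,0,6,0,0,0],[-0.15,0,8,0,0,0],[-0.15,0,9.2,0,0,0],[-0.15,0,9.2,0,0,0]]]'; python3 -m pendant '[[[0,0,0,0,0,0],[0,0,0,0,0,0],[0,0,0,0,0,0],[0,0,0,0,0,0],[0,0,0,0,0,0],[0,0,0,0,0,0]]]' 30 40;  python3 -m pendant '[[[0,0,-1,0,0,0],[0,0,-3,0,0,0],[0,0,-6,0,0,0],[0,0,-9.5,0,0,0],[-3,0,-9.5,0,0,0],[-7,0,-9.5,0,0,0],[-11,0,-9.5,0,0,0],[-15,0,-9.5,0,0,0]]]'; python3 go.py .6025 -.279 .03 88.2
```

```text
time_s: 10.58
tcp_pos: [0.632, 0.0684, 0.1932]
ee_rot: [-179.7, 0.0, 90.6]
contact_force: [-0.5, -0.9, -1.4]
finger_gap: 0.0853
time_s: 11.08
tcp_pos: [0.6338, 0.0697, 0.1985]
ee_rot: [179.8, 0.0, 90.7]
contact_force: [-0.3, -3.0, 6.7]
finger_gap: 0.0595
time_s: 11.75
tcp_pos: [0.6351, -0.0809, 0.2926]
ee_rot: [179.9, 0.0, 90.8]
contact_force: [0.7, 0.6, -1.7]
finger_gap: 0.0595
at [ 0.6351 -0.0809  0.2926] [179.9   0.   90.8] F [ 0.7  0.6 -1.7] gap 0.0595 t 11.8
shift [-19.76  -3.59  26.26] turn [0.02 0.   0.53]
```

```bash
python3 -m pendant '[[[-4,-0.8,0,0,0,0.5],[-8,-1.6,0.5,0,0,0.5],[-12,-2.4,2,0,0,0.5],[-16,-3.2,5,0,0,0.5],[-19,-3.6,8,0,0,0.5],[-19.8,-3.6,12,0,0,0.5],[-19.8,-3.6,16,0,0,0.5],[-19.8,-3.6,20,0,0,0.5]]]';  python3 go.py .6025 -.279 .006 88.2
```

```text
time_s: 12.42
tcp_pos: [0.6017, -0.2799, 0.0959]
ee_rot: [179.9, 0.0, 88.2]
contact_force: [0.6, 0.5, -1.1]
finger_gap: 0.0598
at [ 0.6017 -0.2799  0.0959] [179.9   0.   88.2] F [ 0.6  0.5 -1.1] gap 0.0598 t 12.4
shift [0.09 0.06 8.99] turn [ 0.02  0.01 -0.01]
```

```bash
python3 -m pendant '[[[0.1,0,3,0,0,0],[0.1,0,6,0,0,0],[0.1,0,7.5,0,0,0],[0.1,0,8.3,0,0,0],[0.1,0,8.7,0,0,0],[0.1,0,8.9,0,0,0],[0.1,0,8.9,0,0,0]]]'; python3 -m pendant '[[[0,0,0,0,0,0],[0,0,0,0,0,0],[0,0,0,0,0,0],[0,0,0,0,0,0]]]' 86 40;
```

```text
time_s: 13.0
tcp_pos: [0.6026, -0.2774, 0.0087]
ee_rot: [179.9, 0.0, 88.3]
contact_force: [-0.6, 0.5, -0.5]
finger_gap: 0.0597
time_s: 13.33
tcp_pos: [0.6022, -0.2772, 0.0082]
ee_rot: [179.9, 0.0, 88.3]
contact_force: [0.5, -0.2, -0.7]
finger_gap: 0.0735
```

Now the third dark roll at (0.6335, 0.1468).

```bash
python3 -m pendant '[[[0,0,-2.5,0,0,0],[0,0,-6,0,0,0],[0,0,-10,0,0,0],[0.5,0,-14,0,0,0],[1,0.5,-18,0,0,0],[2,0.5,-22,0,0,0],[3,0.5,-26,0,0,0],[5.5,0.5,-28.3,0,0,0]]]' 100;python3 go.py .6335 .1468 .29
```

```text
time_s: 14.0
tcp_pos: [0.6083, -0.2235, 0.2953]
ee_rot: [179.7, 0.1, 88.2]
contact_force: [0.5, 0.9, -0.7]
finger_gap: 0.0853
at [ 0.6083 -0.2235  0.2953] [1.797e+02 1.000e-01 8.820e+01] F [ 0.5  0.9 -0.7] gap 0.0853 t 14.0
shift [37.1   1.32  0.46] turn [ 0.05  0.02 -0.53]
```

```bash
python3 -m pendant '[[[37.1,1.3,0.3,0,0,-0.5],[37.1,1.3,0.3,0,0,-0.5],[37.1,1.3,0.3,0,0,-0.5],[37.1,1.3,0.3,0,0,-0.5],[37.1,1.3,0.3,0,0,-0.5],[37.1,1.3,0.3,0,0,-0.5],[37.1,1.3,0.3,0,0,-0.5],[37.1,1.3,0.3,0,0,-0.5]]]' 100;python3 -m pendant '[[[3.7,0,0,0,0,0],[3.7,0,0,0,0,0],[3.7,0,0,0,0,0]]]';python3 go.py .6335 .1468 .196; python3 - <<'E'
from h import *
np.set_printoptions(precision=4,suppress=True)
im=cam('wrist'); P=cloud(im)
for c in ((.632,.146),): print(dome(P,.2,np.array(c)))
P=cloud(cam('top'));
for c in ((.601,-.35),(.602,-.277)): print(dome(P,.0085,np.array(c)))
E
```

```text
time_s: 14.67
tcp_pos: [0.6299, 0.1124, 0.2883]
ee_rot: [180.0, -0.0, 90.8]
contact_force: [0.3, 0.0, -0.1]
finger_gap: 0.0853
time_s: 14.92
tcp_pos: [0.6294, 0.1496, 0.2876]
ee_rot: [-180.0, 0.0, 91.0]
contact_force: [-0.4, -0.9, -0.0]
finger_gap: 0.0851
at [0.6294 0.1496 0.2876] [-180.    0.   91.] F [-0.4 -0.9 -0. ] gap 0.0851 t 14.9
shift [-0.28  0.41  9.16] turn [-0.    0.    0.03]
(array([ 0.6336,  0.1463, -0.    ]), 7002, np.float64(0.032160572653433146))
(array([ 0.6015, -0.3484,  0.0006]), 420, np.float64(0.07044584025210315))
(array([ 0.6027, -0.274 ,  0.0006]), 440, np.float64(0.1255711090336662))
```

```bash
python3 - <<'E'
from h import *
im=cam('top'); cv2.imwrite('pics/t2.png',cv2.resize(im['color'][200:360,330:530],None,fx=4,fy=3.75,interpolation=cv2.INTER_CUBIC))
E
```

```text
(no output)
```

View pics/t2.png

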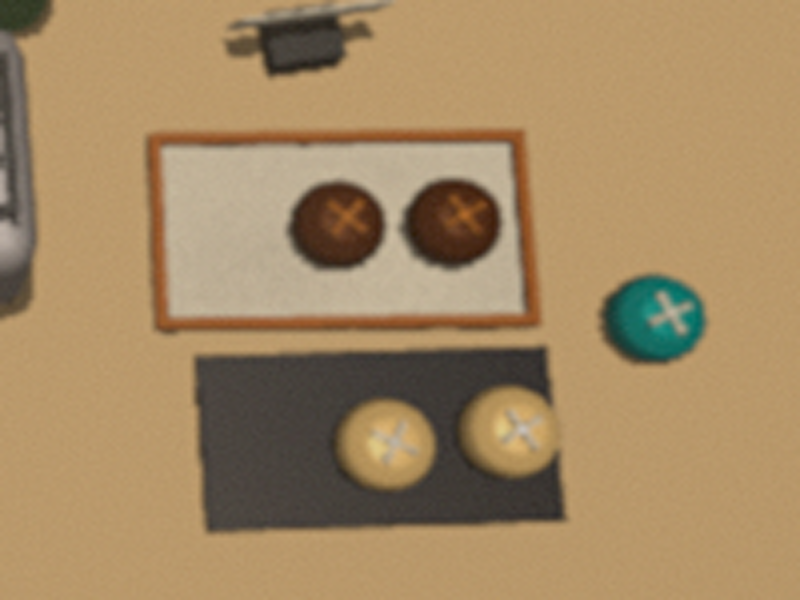

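Two dark rolls sit flat in the tray (zoomed at 338,225 and 452,222), with room at the left for the third. Now to grasp the third.

```bash
python3 -m pendant '[[[-0.3,0.4,3,0,0,0],[-0.3,0.4,6,0,0,0],[-0.3,0.4,8,0,0,0],[-0.3,0.4,9.1,0,0,0],[-0.3,0.4,9.1,0,0,0]]]'; python3 -m pendant '[[[0,0,0,0,0,0],[0,0,0,0,0,0],[0,0,0,0,0,0],[0,0,0,0,0,0],[0,0,0,0,0,0],[0,0,0,0,0,0]]]' 30 40;  python3 -m pendant '[[[0,0,-1,0,0,0],[0,0,-3,0,0,0],[0,0,-6,0,0,0],[0,0,-9.5,0,0,0],[-3,0,-9.5,0,0,0],[-7,0,-9.5,0,0,0],[-11,0,-9.5,0,0,0],[-15,0,-9.5,0,0,0]]]'; python3 go.py .6047 -.203 .29 88.2
```

```text
time_s: 15.48
tcp_pos: [0.6328, 0.1425, 0.1939]
ee_rot: [-179.8, 0.1, 90.6]
contact_force: [-0.6, 0.3, -0.2]
finger_gap: 0.0852
time_s: 15.98
tcp_pos: [0.6344, 0.144, 0.1991]
ee_rot: [179.8, 0.0, 90.7]
contact_force: [-0.8, -2.7, 7.3]
finger_gap: 0.0594
time_s: 16.65
tcp_pos: [0.6358, -0.0068, 0.2931]
ee_rot: [179.9, -0.0, 90.8]
contact_force: [1.4, 0.1, -1.5]
finger_gap: 0.0596
at [ 0.6358 -0.0068  0.2931] [179.9  -0.   90.8] F [ 1.4  0.1 -1.5] gap 0.0596 t 16.6
shift [-19.57  -3.4    0.31] turn [ 0.02 -0.    0.53]
```

```bash
python3 -m pendant '[[[-4,-0.8,0,0,0,0.5],[-8,-1.6,0,0,0,0.5],[-12,-2.4,0.5,0,0,0.5],[-16,-3.2,1.5,0,0,0.5],[-19,-3.6,4,0,0,0.5],[-19.8,-3.4,8,0,0,0.5],[-19.8,-3.4,12,0,0,0.5],[-19.8,-3.4,16,0,0,0.5]]]';  python3 go.py .6047 -.206 .007 88.2
```

```text
time_s: 17.32
tcp_pos: [0.6045, -0.2054, 0.1314]
ee_rot: [179.9, 0.0, 88.2]
contact_force: [0.7, 0.6, -0.8]
finger_gap: 0.0596
at [ 0.6045 -0.2054  0.1314] [179.9   0.   88.2] F [ 0.7  0.6 -0.8] gap 0.0596 t 17.3
shift [-6.000e-02 -1.000e-02  1.244e+01] turn [ 0.02  0.   -0.01]
```

```bash
python3 -m pendant '[[[0,0,4,0,0,0],[0,0,8,0,0,0],[0,0,10.5,0,0,0],[0,0,11.6,0,0,0],[0,0,12.1,0,0,0],[0,0,12.4,0,0,0],[0,0,12.4,0,0,0]]]'; python3 -m pendant '[[[0,0,0,0,0,0],[0,0,0,0,0,0],[0,0,0,0,0,0],[0,0,0,0,0,0]]]' 86 40;  python3 -m pendant '[[[0,0,-2.5,0,0,0],[0,0,-6,0,0,0],[0,0,-10,0,0,0],[0,0,-14,0,0,0],[0,0,-18,0,0,0],[0,0,-18,0,0,0]]]' 100; python3 go.py .4504 -.2889 .15;  python3 - <<'E'
from h import *
np.set_printoptions(precision=4,suppress=True)
im=cam('top'); P=cloud(im)
for c in ((.601,-.35),(.602,-.277),(.604,-.203)): print(dome(P,.0085,np.array(c)))
for c in ((.450,-.29),(.456,-.37)): print(dome(P,.008,np.array(c)))
cv2.imwrite('pics/t3.png',im['color'])
im=cam('wrist'); P=cloud(im)
print(dome(P,.0085,np.array((.604,-.203))));cv2.imwrite('pics/w4.png',im['color'])
E
```

```text
time_s: 17.9
tcp_pos: [0.6056, -0.2044, 0.0095]
ee_rot: [179.9, 0.0, 88.3]
contact_force: [-0.9, -0.3, -0.5]
finger_gap: 0.0595
time_s: 18.23
tcp_pos: [0.6049, -0.2042, 0.0087]
ee_rot: [179.9, 0.0, 88.3]
contact_force: [-0.2, 0.5, -0.3]
finger_gap: 0.0733
time_s: 18.73
tcp_pos: [0.6065, -0.2048, 0.1976]
ee_rot: [179.3, 0.2, 88.3]
contact_force: [1.4, 0.1, 0.7]
finger_gap: 0.0858
at [ 0.6065 -0.2048  0.1976] [179.3   0.2  88.3] F [1.4 0.1 0.7] gap 0.0858 t 18.7
shift [ -8.86 -15.41   4.62] turn [ 0.13  0.04 -0.51]
(array([ 0.601, -0.35 ,  0.   ]), 0, np.float64(nan))
(array([ 0.602, -0.277,  0.   ]), 0, np.float64(nan))
(array([ 0.6057, -0.2003,  0.0006]), 405, np.float64(0.06972432696581642))
(array([ 0.45, -0.29,  0.  ]), 0, np.float64(nan))
(array([ 0.456, -0.37 ,  0.   ]), 0, np.float64(nan))
(array([ 0.6055, -0.202 , -0.0004]), 3677, np.float64(0.10179522562683048))
  return _methods._mean(a, axis=axis, dtype=dtype,
  ret = ret.dtype.type(ret / rcount)
```

View pics/t3.png

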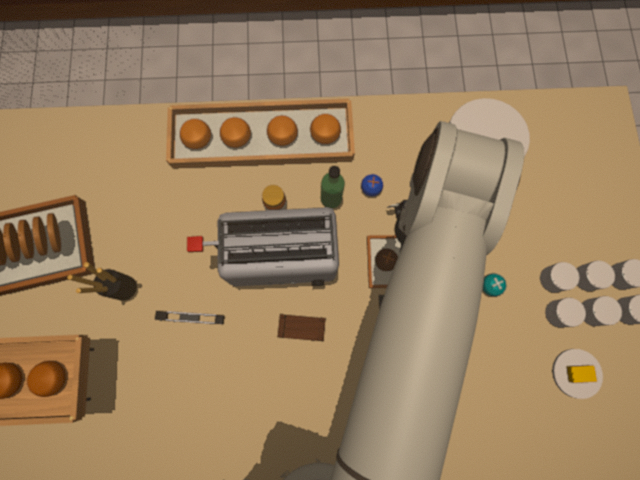

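View pics/w4.png

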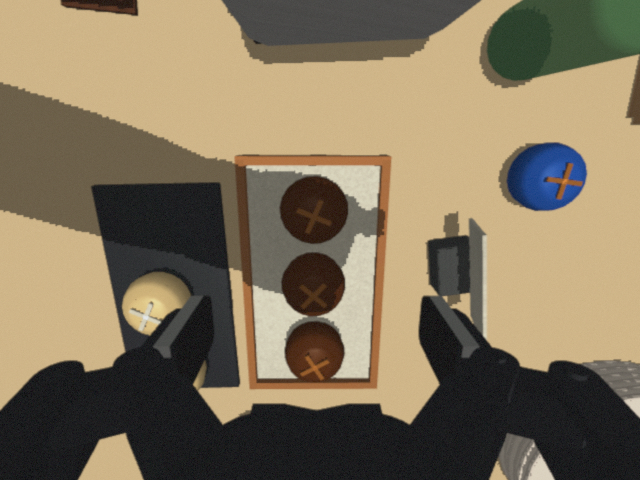

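All three dark rolls sit upright in the tray (wrist view 314,210 / 313,284 / 314,352); the pale rolls at (156,303) and behind the finger are still on the slate.

```bash
python3 -m pendant '[[[-8.9,-15.4,4.6,0.1,0,-0.5],[-8.9,-15.4,4.6,0.1,0,-0.5],[-8.9,-15.4,4.6,0.1,0,-0.5],[-8.9,-15.4,4.6,0.1,0,-0.5],[-8.9,-15.4,4.6,0.1,0,-0.5],[-8.9,-15.4,4.6,0.1,0,-0.5],[-8.9,-15.4,4.6,0.1,0,-0.5]]]' 100; python3 go.py .4504 -.2889 .006;  python3 - <<'E'
from h import *
np.set_printoptions(precision=4,suppress=True)
im=cam('wrist'); P=cloud(im)
print(dome(P,.008,np.array((.4504,-.289))));cv2.imwrite('pics/w5.png',im['color'])
P=cloud(cam('side'));print(dome(P,.008,np.array((.4504,-.289))))
E
```

```text
time_s: 19.42
tcp_pos: [0.4466, -0.2885, 0.1405]
ee_rot: [-179.4, -0.1, 90.7]
contact_force: [0.2, 0.4, 0.4]
finger_gap: 0.0855
at [ 0.4466 -0.2885  0.1405] [-1.794e+02 -1.000e-01  9.070e+01] F [0.2 0.4 0.4] gap 0.0855 t 19.4
shift [-0.07  0.52 13.45] turn [-0.12 -0.02 -0.03]
(array([ 0.4505, -0.2898, -0.    ]), 4949, np.float64(0.03259246302635085))
(array([ 0.4498, -0.2914,  0.0024]), 217, np.float64(0.08917375967388591))
```

View pics/w5.png

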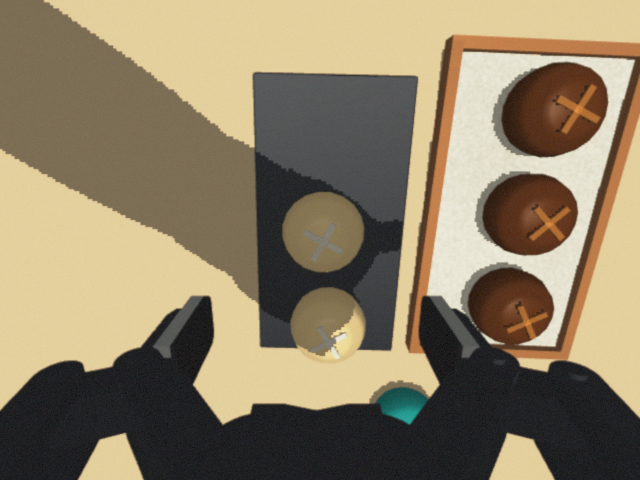

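```bash
python3 -m pendant '[[[-0.1,0.4,4,-0.1,0,0],[-0.1,0.45,8,-0.1,0,0],[-0.1,0.45,11,-0.1,0,0],[-0.1,0.45,13,-0.1,0,0],[-0.1,0.45,13.45,-0.1,0,0],[-0.1,0.45,13.45,-0.1,0,0]]]'; python3 -m pendant '[[[0,0,0,0,0,0],[0,0,0,0,0,0],[0,0,0,0,0,0],[0,0,0,0,0,0],[0,0,0,0,0,0],[0,0,0,0,0,0]]]' 30 40;  python3 -m pendant '[[[0,0,-1,0,0,0],[0,0,-3,0,0,0],[0,0,-6,0,0,0],[0,0,-10,0,0,0],[0,0,-14,0,0,0],[0,0,-18,0,0,0],[0,0,-22,0,0,0],[0,0,-26,0,0,0]]]'; python3 go.py .633 .0715 .29 90.8;python3 - <<'E'
from h import *
np.set_printoptions(precision=4,suppress=True)
im=cam('wrist'); cv2.imwrite('pics/w6.png',im['color'])
E
```

```text
time_s: 20.02
tcp_pos: [0.4511, -0.2882, 0.0058]
ee_rot: [-179.9, -0.1, 90.9]
contact_force: [0.1, -1.5, -0.5]
finger_gap: 0.0859
time_s: 20.52
tcp_pos: [0.4526, -0.2899, 0.0098]
ee_rot: [179.8, 0.1, 90.8]
contact_force: [0.1, 1.3, 6.0]
finger_gap: 0.0592
time_s: 21.18
tcp_pos: [0.4507, -0.2891, 0.2712]
ee_rot: [179.9, 0.1, 90.8]
contact_force: [0.9, 0.3, -0.2]
finger_gap: 0.0592
at [ 0.4507 -0.2891  0.2712] [1.799e+02 1.000e-01 9.080e+01] F [ 0.9  0.3 -0.2] gap 0.0592 t 21.2
shift [35.81 18.72 -1.89] turn [ 0.02  0.01 -0.01]
```

View pics/w6.png

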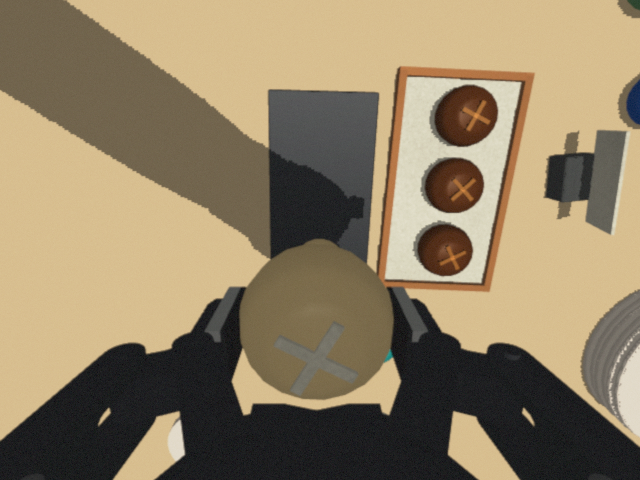

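```bash
python3 -m pendant '[[[35.8,18.7,-3,0,0,0],[35.8,18.7,-3,0,0,0],[35.8,18.7,-3,0,0,0],[35.8,18.7,-3,0,0,0],[35.8,18.7,-3,0,0,0],[35.8,18.7,-3,0,0,0],[35.8,18.7,-3,0,0,0],[35.8,18.7,-3,0,0,0]]]'; cat > crad.py <<'E'
from h import *
import sys
np.set_printoptions(precision=4,suppress=True)
for n in ('wrist','top','side'):
    im=cam(n)
    for d in r.place_of(n,'cradle1')[:4]: print(n,round(d['p'],2),np.round(d['position']),ray(im,d['position'],.2)[:2])
    if n=='wrist':
        c=im['color'].copy()
        for s in (-1,0,1):
            u=np.radians(.8); ex=np.array([np.cos(u),np.sin(u),0]); ey=np.array([-np.sin(u),np.cos(u),0])
            C=np.array([.633,.0715,.212])+.078*s*ey
            for a in (-.026,.026):
                for b in (-.026,.026):
                    p=proj(im,C+a*ex+b*ey); cv2.circle(c,(int(round(p[0])),int(round(p[1]))),4,(0,255,0),1)
        cv2.imwrite(sys.argv[1],c)
E
python3 crad.py pics/w7.png; python3 go.py .633 .0715 .29 90.8
```

```text
time_s: 21.9
tcp_pos: [0.6014, 0.0094, 0.294]
ee_rot: [179.9, -0.0, 90.8]
contact_force: [0.7, -1.0, 0.2]
finger_gap: 0.0591
wrist 0.91 [359. 259.] [ 0.633  -0.0063]
wrist 0.81 [363. 146.] [0.6318 0.072 ]
wrist 0.72 [370.   7.] [0.6315 0.1515]
top 0.69 [241. 241.] [0.628  0.1482]
side 0.76 [318. 216.] [ 0.6315 -0.0115]
side 0.67 [310. 253.] [0.6303 0.1436]
side 0.63 [313. 234.] [0.6342 0.0671]
side 0.18 [338. 226.] [0.5788 0.0276]
at [0.6008 0.0067 0.2929] [179.9   0.   90.7] F [ 0.6 -0.1 -1.1] gap 0.0596 t 22.2
shift [6.44 3.31 0.29] turn [ 0.01  0.   -0.01]
```

View pics/w7.png

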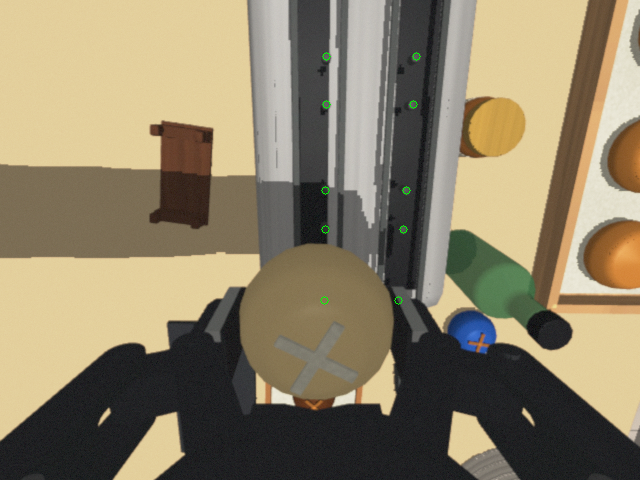

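```bash
python3 - <<'E'
from h import *
im=cam('wrist'); c=cv2.resize(im['color'][30:250,270:470],None,fx=3,fy=2.7,interpolation=cv2.INTER_CUBIC); c=cv2.convertScaleAbs(c,alpha=2); cv2.imwrite('pics/w8.png',c)
E
```

```text
(no output)
```

View pics/w8.png

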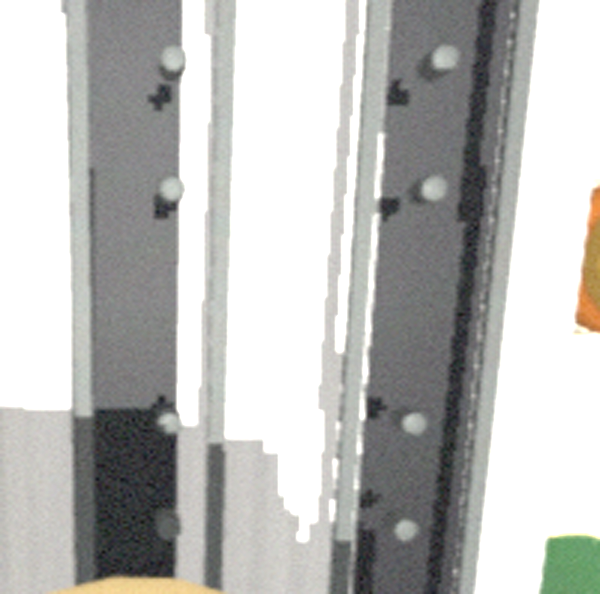

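```bash
python3 - <<'E'
from h import *
np.set_printoptions(precision=4,suppress=True)
for i in range(3):
    im=cam('wrist'); S=[]
    for u,v in ((173,55),(445,57),(172,187),(433,187),(168,420),(413,422),(405,530)):
        S.append(ray(im,(270+u/3,30+v/2.7),.212)[:2])
    S=np.array(S); print(r.sense()['tcp_pos'], 'c2',S[:4].mean(0) if 0 else '', S.tolist() if i==0 else '', 'mid pairs',(S[0]+S[1])/2,(S[2]+S[3])/2,(S[4]+S[5])/2)
E
```

```text
[0.6007 0.0061 0.2928] c2  [[0.6062968045416542, 0.12261465754008918], [0.6582048259697576, 0.12286434557840992], [0.6066714565152512, 0.09644480185126783], [0.6583221657899211, 0.09707280090784051], [0.6069328718381118, 0.04508381676960162], [0.65891701537287, 0.04524135013359774], [0.6594815189891731, 0.018835788388615486]] mid pairs [0.6323 0.1227] [0.6325 0.0968] [0.6329 0.0452]
[0.6007 0.0061 0.2927] c2   mid pairs [0.6323 0.1225] [0.6325 0.0966] [0.6329 0.045 ]
[0.6007 0.0062 0.2926] c2   mid pairs [0.6323 0.1225] [0.6325 0.0965] [0.6329 0.045 ]
```

```bash
python3 go.py .633 .0718 .26 90.8; python3 -m pendant '[[[3,1.6,0,0,0,0],[5,2.8,0.2,0,0,0],[6.5,3.2,1,0,0,0],[6.5,3.2,2,0,0,0],[6.5,3.2,3,0,0,0],[6.5,3.2,3,0,0,0],[6.5,3.2,3,0,0,0]]]'; python3 go.py .633 .0718 .200 90.8;
```

```text
at [0.6007 0.0062 0.2926] [180.   -0.   90.7] F [ 0.3 -0.5 -0.4] gap 0.0591 t 22.4
shift [6.52 3.3  3.26] turn [ 0.01 -0.   -0.02]
time_s: 22.98
tcp_pos: [0.6316, 0.0724, 0.2615]
ee_rot: [-179.9, 0.0, 90.8]
contact_force: [0.1, -0.3, -0.5]
finger_gap: 0.0593
at [0.6316 0.0724 0.2615] [-179.9    0.    90.8] F [ 0.1 -0.3 -0.5] gap 0.0593 t 23.0
shift [-0.06  0.15  6.15] turn [-0.01  0.   -0.01]
```

```bash
python3 -m pendant '[[[0,0.1,2,0,0,0],[0,0.1,4,0,0,0],[0,0.1,5,0,0,0],[0,0.1,5.5,0,0,0],[0,0.1,5.8,0,0,0],[0,0.1,6.1,0,0,0],[0,0.1,6.1,0,0,0]]]'; python3 go.py .633 .0718 .198 90.8;
```

```text
time_s: 23.57
tcp_pos: [0.6334, 0.0728, 0.2021]
ee_rot: [179.9, -0.0, 90.8]
contact_force: [-0.4, 0.5, 0.4]
finger_gap: 0.0594
at [0.6334 0.0728 0.2021] [179.9  -0.   90.8] F [-0.4  0.5  0.4] gap 0.0594 t 23.6
shift [-0.1  -0.05  0.41] turn [ 0.02 -0.   -0.01]
```

```bash
python3 -m pendant '[[[-0.1,0,0.2,0,0,0],[-0.1,0,0.3,0,0,0],[-0.1,0,0.4,0,0,0],[-0.1,0,0.4,0,0,0]]]'; python3 -m pendant '[[[0,0,0,0,0,0],[0,0,0,0,0,0],[0,0,0,0,0,0],[0,0,0,0,0,0]]]' 90 40;  python3 -m pendant '[[[0,0,-1.5,0,0,0],[0,0,-4,0,0,0],[0,0,-7,0,0,0],[0,0,-9,0,0,0],[0,0,-9,0,0,0]]]' 100;  python3 - <<'E'
from h import *
np.set_printoptions(precision=4,suppress=True)
im=cam('wrist'); P=cloud(im)
print(dome(P,.2,np.array((.633,.0715))));cv2.imwrite('pics/w9.png',im['color'])
P=cloud(cam('top'));print(dome(P,.008,np.array((.455,-.368))),dome(P,.2,np.array((.633,.0715))))
E
python3 go.py .455 -.369 .29
```

```text
time_s: 23.9
tcp_pos: [0.6336, 0.0726, 0.2018]
ee_rot: [179.7, -0.1, 90.8]
contact_force: [-6.5, 3.7, 19.5]
finger_gap: 0.0594
time_s: 24.23
tcp_pos: [0.6333, 0.0717, 0.1968]
ee_rot: [-180.0, -0.0, 90.8]
contact_force: [0.5, -0.2, 0.0]
finger_gap: 0.0767
time_s: 24.65
tcp_pos: [0.6339, 0.0718, 0.2916]
ee_rot: [179.7, -0.0, 90.8]
contact_force: [-0.7, 0.7, 1.4]
finger_gap: 0.0854
(array([ 0.6335,  0.0723, -0.    ]), 6858, np.float64(0.0316375313138319))
(array([ 0.4559, -0.3685,  0.0013]), 457, np.float64(0.06858402162204993)) (array([0.633 , 0.0715, 0.    ]), 0, np.float64(nan))
at [0.6337 0.0718 0.2873] [179.9  -0.   90.8] F [ 0.1 -0.  -1.4] gap 0.0853 t 24.8
shift [-43.83 -18.46  -0.3 ] turn [ 0.01 -0.   -0.01]
  return _methods._mean(a, axis=axis, dtype=dtype,
  ret = ret.dtype.type(ret / rcount)
```

View pics/w9.png

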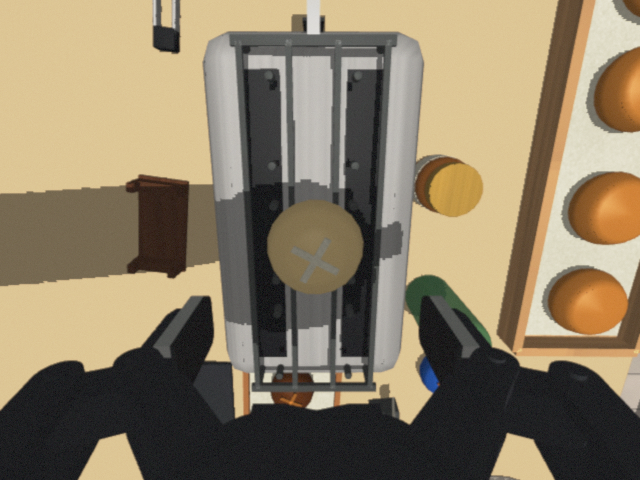

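```bash
python3 -m pendant '[[[-43.8,-18.4,0,0,0,0],[-43.8,-18.4,0,0,0,0],[-43.8,-18.4,0,0,0,0],[-43.8,-18.4,0,0,0,0],[-43.8,-18.4,0,0,0,0],[-43.8,-18.4,0,0,0,0],[-43.8,-18.4,0,0,0,0],[-43.8,-18.4,0,0,0,0]]]'; python3 go.py .456 -.3695 .15; 
```

```text
time_s: 25.42
tcp_pos: [0.5068, -0.2388, 0.2854]
ee_rot: [-179.9, -0.1, 90.8]
contact_force: [0.1, -0.0, -0.0]
finger_gap: 0.0855
at [ 0.5068 -0.2388  0.2854] [-1.799e+02 -1.000e-01  9.080e+01] F [ 0.1 -0.  -0. ] gap 0.0855 t 25.4
shift [-13.02  -5.24  13.54] turn [-0.02 -0.01 -0.  ]
```

```bash
python3 -m pendant '[[[-13,-4.9,13,0,0,0],[-13,-4.9,13,0,0,0],[-13,-4.9,13,0,0,0],[-13,-4.9,13,0,0,0],[-13,-4.9,13,0,0,0],[-13,-4.9,13,0,0,0],[-13,-4.9,13,0,0,0]]]'; python3 - <<'E'
from h import *
np.set_printoptions(precision=4,suppress=True)
im=cam('wrist'); P=cloud(im)
print(dome(P,.008,np.array((.456,-.3685))));cv2.imwrite('pics/w10.png',im['color'])
E
python3 go.py .456 -.3695 .006
```

```text
time_s: 26.0
tcp_pos: [0.4597, -0.3677, 0.1545]
ee_rot: [-179.8, -0.2, 90.7]
contact_force: [0.4, 0.0, 0.2]
finger_gap: 0.0854
(array([ 0.4559, -0.3695, -0.    ]), 4482, np.float64(0.03270036783410513))
at [ 0.4606 -0.3675  0.1562] [-1.799e+02 -1.000e-01  9.070e+01] F [ 0.2 -0.3  0.5] gap 0.0853 t 26.1
shift [-0.22 -0.45 15.02] turn [-0.01 -0.02 -0.01]
```

View pics/w10.png

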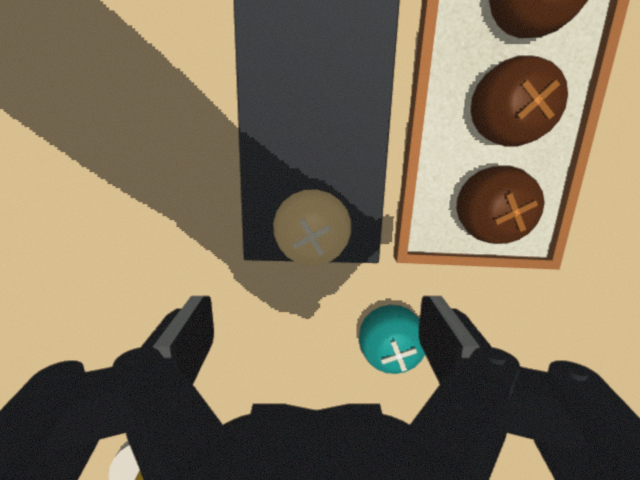

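```bash
python3 -m pendant '[[[-0.2,-0.45,4,0,0,0],[-0.2,-0.45,8,0,0,0],[-0.2,-0.45,12,0,0,0],[-0.2,-0.45,14,0,0,0],[-0.2,-0.45,15,0,0,0],[-0.2,-0.45,15,0,0,0]]]'; python3 -m pendant '[[[0,0,0,0,0,0],[0,0,0,0,0,0],[0,0,0,0,0,0],[0,0,0,0,0,0],[0,0,0,0,0,0],[0,0,0,0,0,0]]]' 30 40;  python3 -m pendant '[[[0,0,-1,0,0,0],[0,0,-3,0,0,0],[0,0,-6,0,0,0],[0,0,-10,0,0,0],[0,0,-14,0,0,0],[0,0,-18,0,0,0],[0,0,-22,0,0,0],[0,0,-26,0,0,0]]]'; python3 go.py .6335 -.0065 .29 90.8
```

```text
time_s: 26.55
tcp_pos: [0.4565, -0.3685, 0.0057]
ee_rot: [-179.9, -0.1, 90.9]
contact_force: [0.6, -0.3, -0.3]
finger_gap: 0.085
time_s: 27.05
tcp_pos: [0.4581, -0.3707, 0.0102]
ee_rot: [179.8, 0.1, 90.8]
contact_force: [-1.1, 1.8, 6.4]
finger_gap: 0.0592
time_s: 27.72
tcp_pos: [0.4561, -0.3696, 0.2711]
ee_rot: [179.9, 0.1, 90.8]
contact_force: [1.3, -0.5, -0.6]
finger_gap: 0.0599
at [ 0.4561 -0.3696  0.2711] [1.799e+02 1.000e-01 9.080e+01] F [ 1.3 -0.5 -0.6] gap 0.0599 t 27.7
shift [36.07 18.23 -1.91] turn [ 0.02  0.02 -0.01]
```

```bash
python3 -m pendant '[[[36.1,18.2,-2.5,0,0,0],[36.1,18.2,-2.5,0,0,0],[36.1,18.2,-2.5,0,0,0],[36.1,18.2,-2.5,0,0,0],[36.1,18.2,-2.5,0,0,0],[36.1,18.2,-2.5,0,0,0],[36.1,18.2,-2.5,0,0,0],[36.1,18.2,-2.5,0,0,0]]]'; python3 -m pendant '[[[0,0,0,0,0,0],[0,0,0,0,0,0]]]' ; python3 go.py .6337 -.007 .24 90.8
```

```text
time_s: 28.38
tcp_pos: [0.6026, -0.0688, 0.2899]
ee_rot: [179.8, 0.0, 90.8]
contact_force: [1.4, -1.5, -0.8]
finger_gap: 0.0596
time_s: 28.55
tcp_pos: [0.6029, -0.0687, 0.2889]
ee_rot: [179.9, 0.0, 91.0]
contact_force: [-0.4, -1.3, -0.6]
finger_gap: 0.0593
at [ 0.6029 -0.0687  0.2889] [179.9   0.   91. ] F [-0.4 -1.3 -0.6] gap 0.0593 t 28.6
shift [6.11 3.18 4.9 ] turn [0.02 0.   0.04]
```

```bash
python3 -m pendant '[[[3,1.6,0,0,0,0],[5,2.8,0,0,0,0],[6.1,3.2,0.5,0,0,0],[6.1,3.2,2,0,0,0],[6.1,3.2,3.5,0,0,0],[6.1,3.2,4.9,0,0,0],[6.1,3.2,4.9,0,0,0],[6.1,3.2,4.9,0,0,0]]]' ; python3 -m pendant '[[[0,0,0,0,0,0],[0,0,0,0,0,0]]]' ; python3 go.py .6337 -.007 .202 90.8
```

```text
time_s: 29.22
tcp_pos: [0.6327, -0.0105, 0.2388]
ee_rot: [-180.0, -0.0, 90.7]
contact_force: [-0.1, -0.2, -0.1]
finger_gap: 0.0597
time_s: 29.38
tcp_pos: [0.6336, -0.01, 0.2401]
ee_rot: [179.9, -0.0, 90.7]
contact_force: [0.4, -0.2, -0.6]
finger_gap: 0.059
at [ 0.6336 -0.01    0.2401] [179.9  -0.   90.7] F [ 0.4 -0.2 -0.6] gap 0.059 t 29.4
shift [0.3  0.   3.81] turn [ 0.02 -0.   -0.01]
```

```bash
python3 -m pendant '[[[0.3,0,1.5,0,0,0],[0.3,0,2.7,0,0,0],[0.3,0,3.3,0,0,0],[0.3,0,3.6,0,0,0],[0.3,0,3.7,0,0,0],[0.3,0,3.8,0,0,0],[0.3,0,3.8,0,0,0]]]' ; python3 go.py .6337 -.007 .202 90.8
```

```text
time_s: 29.97
tcp_pos: [0.6335, -0.0065, 0.2023]
ee_rot: [179.9, -0.0, 90.8]
contact_force: [-3.7, 0.4, 4.8]
finger_gap: 0.0596
at [ 0.6335 -0.0065  0.2023] [179.9  -0.   90.8] F [-3.7  0.4  4.8] gap 0.0596 t 30.0
shift [-0.05  0.01  0.03] turn [ 0.02 -0.   -0.01]
```

Light contact (about 5 N): on the floor. Release and check.

```bash
python3 -m pendant '[[[0,0,0,0,0,0],[0,0,0,0,0,0],[0,0,0,0,0,0],[0,0,0,0,0,0]]]' 90 40;  python3 -m pendant '[[[0,0,-1.5,0,0,0],[0,0,-4,0,0,0],[0,0,-7,0,0,0],[0,0,-9,0,0,0],[0,0,-9,0,0,0]]]' 100;  python3 - <<'E'
from h import *
np.set_printoptions(precision=4,suppress=True)
im=cam('wrist'); P=cloud(im)
for c in ((.633,.0715),(.634,-.007)): print(dome(P,.2,np.array(c)))
cv2.imwrite('pics/w11.png',im['color'])
n='top';im=cam(n);
for d in r.place_of(n,'tongs')[:2]: print(d['p'],ray(im,d['position'],0))
for q in ('tongs','rest'):
    for d in r.cut_out(n,q)[:2]: 
        P=cloud(im,d['mask']); P=P[(P[:,2]>.004)&(P[:,2]<.05)]; print(q,d['p'],rect(P),np.percentile(P[:,2],[5,95]))
E
python3 go.py .478 .313 .29 
```

```text
time_s: 30.3
tcp_pos: [0.6335, -0.0065, 0.2005]
ee_rot: [180.0, -0.0, 90.8]
contact_force: [0.4, 0.6, -0.2]
finger_gap: 0.0769
time_s: 30.72
tcp_pos: [0.6341, -0.0065, 0.2954]
ee_rot: [179.6, -0.0, 90.8]
contact_force: [0.5, -0.4, 1.2]
finger_gap: 0.0858
(array([ 0.6336,  0.0726, -0.    ]), 8873, np.float64(0.033046743051656405))
(array([ 0.6335, -0.0055, -0.    ]), 6655, np.float64(0.03222224992997237))
0.74 [0.4757 0.3075 0.    ]
tongs 0.61 (array([479.7, 312.7]), array([175.3,  23.9]), 83.8) [0.0099 0.0196]
at [ 0.6332 -0.0064  0.2891] [-179.9   -0.    90.8] F [-0.2  0.9  1. ] gap 0.0855 t 31.0
shift [ 32.15 -15.09  -0.05] turn [-0.02 -0.   -0.01]
```

View pics/w11.png

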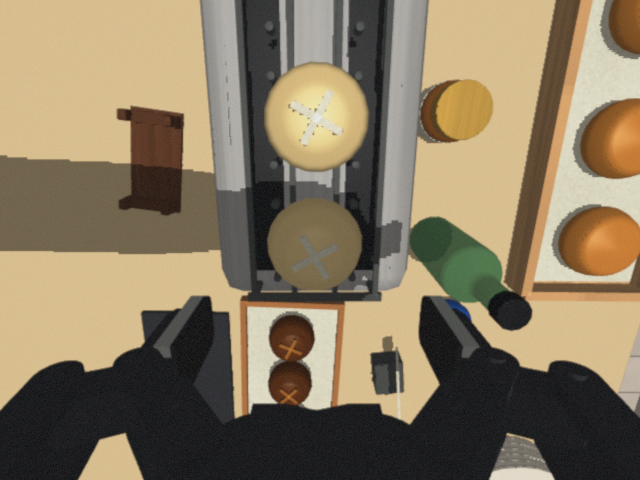

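```bash
python3 -m pendant '[[[5,-2.5,0,0,0,0],[26,-15.2,6,0,0,1.2],[26,-15.2,6,0,0,1.2],[26,-15.2,6,0,0,1.2],[26,-15.2,6,0,0,1.2],[26,-15.2,6,0,0,1.2],[26,-15.2,6,0,0,1.2],[26,-15.2,6,0,0,1.2]]]';python3 -m pendant '[[[0,0,0,0,0,0],[0,0,0,0,0,0]]]' ; cat > tg.py <<'E'
from h import *
import sys
np.set_printoptions(precision=4,suppress=True)
im=cam('wrist'); cv2.imwrite(sys.argv[1],im['color'])
P=cloud(im)
m=(abs(P[:,0]-.478)<.1)&(abs(P[:,1]-.313)<.13)&(P[:,2]>.007)&(P[:,2]<.03)
print(m.sum(),rect(P[m]),np.median(P[m],0),np.percentile(P[m],[1,99],axis=0))
for d in r.place_of('wrist','tongs')[:2]: print(d['p'],d['position'],ray(im,d['position'],0))
for d in r.cut_out('wrist','tongs')[:1]:
    Q=cloud(im,d['mask']);Q=Q[(Q[:,2]>.006)&(Q[:,2]<.03)];print('cut',d['p'],rect(Q))
E
python3 tg.py pics/w12.png; python3 go.py .478 .313 .1 84.5
```

```text
time_s: 31.63
tcp_pos: [0.4747, 0.2543, 0.2284]
ee_rot: [-179.8, 0.0, 84.9]
contact_force: [0.1, -1.0, -0.5]
finger_gap: 0.0856
time_s: 31.8
tcp_pos: [0.4771, 0.2519, 0.2297]
ee_rot: [-179.9, 0.0, 84.9]
contact_force: [-0.2, -0.1, -0.0]
finger_gap: 0.0855
3423 (array([491.3, 281.9]), array([ 99.5, 230.5]), 21.1) [0.4811 0.3207 0.0147] [[0.4613 0.1985 0.0095]
 [0.5613 0.3983 0.0172]]
0.85 [311.8, 139.0] [0.4783 0.3149 0.    ]
cut 0.94 (array([479.4, 312.7]), array([174.5,  24.1]), 83.9)
at [0.4785 0.2506 0.2305] [-180.     0.    84.7] F [ 0.2 -0.6 -0.2] gap 0.0856 t 31.9
shift [ 6.21 -0.62 13.05] turn [-0.    0.    0.04]
```

View pics/w12.png

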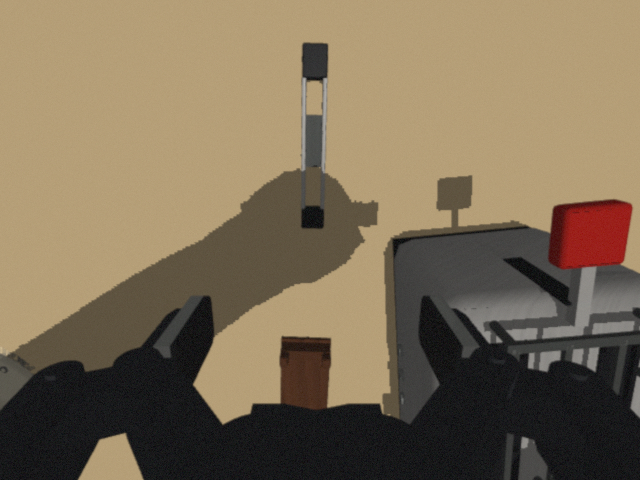

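```bash
python3 -m pendant '[[[3,-0.4,4,0,0,0.1],[6,-0.6,8,0,0,0.1],[6.2,-0.6,12,0,0,0.1],[6.2,-0.6,15,0,0,0.1],[6.2,-0.6,17,0,0,0.1],[6.2,-0.6,17,0,0,0.1],[6.2,-0.6,17,0,0,0.1]]]' 70; python3 go.py .4792 .313 .004 84
```

```text
time_s: 32.53
tcp_pos: [0.4778, 0.3127, 0.0603]
ee_rot: [-179.9, 0.1, 84.2]
contact_force: [-0.3, 0.1, 1.3]
finger_gap: 0.0598
at [0.4778 0.3127 0.0603] [-1.799e+02  1.000e-01  8.420e+01] F [-0.3  0.1  1.3] gap 0.0598 t 32.5
shift [0.05 0.14 5.63] turn [-0.02  0.01  0.04]
```

```bash
python3 -m pendant '[[[0,0.15,2,0,0,0],[0,0.15,4,0,0,0],[0,0.15,5,0,0,0],[0,0.15,5.6,0,0,0],[0,0.15,5.6,0,0,0]]]'; python3 -m pendant '[[[0,0,0,0,0,0],[0,0,0,0,0,0],[0,0,0,0,0,0],[0,0,0,0,0,0],[0,0,0,0,0,0],[0,0,0,0,0,0],[0,0,0,0,0,0],[0,0,0,0,0,0]]]' 0 40;
```

```text
time_s: 32.95
tcp_pos: [0.4796, 0.3135, 0.0051]
ee_rot: [180.0, -0.0, 84.2]
contact_force: [0.6, 0.3, -0.5]
finger_gap: 0.0595
time_s: 33.62
tcp_pos: [0.4798, 0.3141, 0.0061]
ee_rot: [179.9, -0.1, 84.3]
contact_force: [-0.6, -1.0, 6.6]
finger_gap: 0.0226
```

```bash
python3 -m pendant '[[[0,0,-1.5,0,0,0],[0,0,-4,0,0,0],[0,0,-8,0,0,0],[-4,0,-11,0,0,0],[-8,0,-12,0,0,0],[-12,0,-12,0,0,0],[-16,0,-12,0,0,0],[-20,0,-12,0,0,0]]]'; python3 go.py .4426 .027 .126 82.5; python3 - <<'E'
from h import *
np.set_printoptions(precision=4,suppress=True)
for n in ('top','side','wrist'):
    im=cam(n)
    for q,z in (('rest',0),('rest_seat',.024)):
        for d in r.place_of(n,q)[:1]: print(n,q,d['p'],ray(im,d['position'],z)[:2])
    for d in r.cut_out(n,'rest')[:1]:
        P=cloud(im,d['mask']);P=P[(P[:,2]<.05)&(abs(P[:,0]-.44)<.06)]; print(n,d['p'],rect(P[P[:,2]>.003]),rect(P[P[:,2]>.015]))
    cv2.imwrite('pics/x_%s.png'%n,im['color'])
E
```

```text
time_s: 34.28
tcp_pos: [0.459, 0.1152, 0.1253]
ee_rot: [179.9, -0.0, 84.3]
contact_force: [0.2, 0.4, -0.8]
finger_gap: 0.0229
at [0.459  0.1152 0.1253] [179.9  -0.   84.3] F [ 0.2  0.4 -0.8] gap 0.0229 t 34.3
shift [-8.94 -0.76 -0.07] turn [ 0.02 -0.01  0.36]
top rest 0.75 [0.4411 0.0304]
top rest_seat 0.73 [0.447  0.0265]
top 0.74 (array([442.3,  27.4]), array([119.3,  59.8]), 82.6) (array([441.4,  27.5]), array([111.8,  56.4]), 82.7)
side rest 0.92 [0.4345 0.0158]
side rest_seat 0.59 [0.4374 0.0302]
side 0.89 (array([441.3,  31.1]), array([119.1,  58.7]), 81.5) (array([424. ,  34.2]), array([118.7,  48.7]), 65.9)
wrist rest 0.24 [0.6321 0.0741]
wrist rest_seat 0.6 [0.4414 0.0257]
wrist 0.85 (array([439.6,  29. ]), array([119.2,  47.2]), 85.7) (array([425.9,  24.6]), array([ 42.7, 121.3]), 13.4)
```

View pics/x_wrist.png

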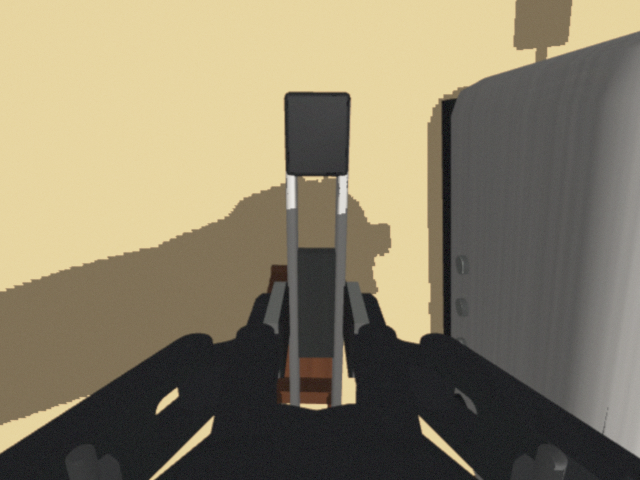

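View pics/x_side.png

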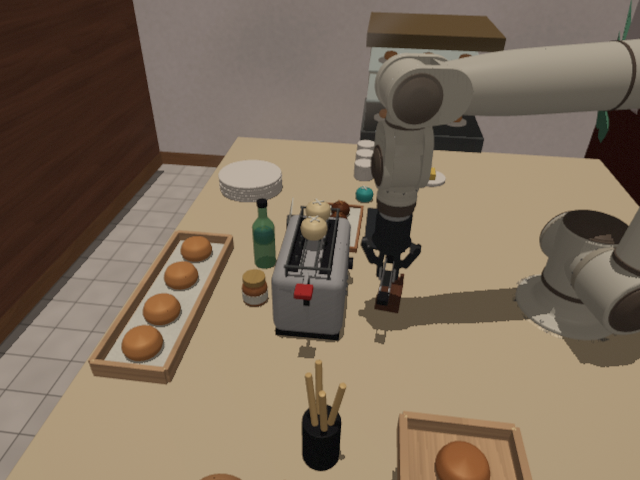

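```bash
python3 -m pendant '[[[-3,-0.3,0,0,0,0.35],[-6,-0.5,0,0,0,0.35],[-8.9,-0.75,1,0,0,0.35],[-8.9,-0.75,3,0,0,0.35],[-8.9,-0.75,5,0,0,0.35],[-8.9,-0.75,6,0,0,0.35],[-8.9,-0.75,6,0,0,0.35],[-8.9,-0.75,6,0,0,0.35]]]'; python3 go.py .442 .0275 .03 82.5; python3 - <<'E'
from h import *
for n in ('top','side'):
    im=cam(n); c=im['color'][250:350,250:350] if n=='top' else im['color'][230:330,330:450]
    cv2.imwrite('pics/y_%s.png'%n,cv2.resize(c,None,fx=5,fy=5,interpolation=cv2.INTER_CUBIC))
E
```

```text
time_s: 35.55
tcp_pos: [0.4429, 0.0292, 0.0647]
ee_rot: [-180.0, -0.0, 82.6]
contact_force: [0.1, -0.7, -0.3]
finger_gap: 0.0225
at [0.4429 0.0292 0.0647] [-180.    -0.    82.6] F [ 0.1 -0.7 -0.3] gap 0.0225 t 35.5
shift [-0.18 -0.06  3.47] turn [-0.01 -0.    0.01]
```

View pics/y_side.png

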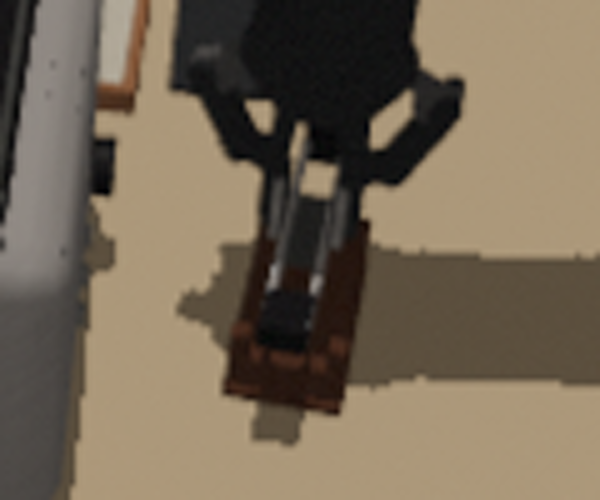

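```bash
python3 -m pendant '[[[-0.1,-0.05,1.5,0,0,0],[-0.15,-0.05,2.5,0,0,0],[-0.15,-0.05,3,0,0,0],[-0.15,-0.05,3.3,0,0,0],[-0.15,-0.05,3.4,0,0,0],[-0.15,-0.05,3.4,0,0,0]]]'; python3 go.py .442 .0275 .029 82.5
```

```text
time_s: 36.15
tcp_pos: [0.4424, 0.0275, 0.0307]
ee_rot: [-180.0, -0.0, 82.5]
contact_force: [-0.4, -1.0, -0.8]
finger_gap: 0.0227
at [0.4424 0.0275 0.0307] [-180.    -0.    82.5] F [-0.4 -1.  -0.8] gap 0.0227 t 36.1
shift [-0.01 -0.04  0.17] turn [-0.   -0.    0.01]
```

```bash
python3 -m pendant '[[[0,0,0.15,0,0,0],[0,0,0.25,0,0,0],[0,0,0.25,0,0,0]]]'; python3 -m pendant '[[[0,0,0,0,0,0],[0,0,0,0,0,0],[0,0,0,0,0,0],[0,0,0,0,0,0],[0,0,0,0,0,0]]]' 60; python3 -m pendant '[[[0,0,-1.5,0,0,0],[0,0,-4,0,0,0],[0,0,-8,0,0,0],[0,0,-12,0,0,0],[0,0,-16,0,0,0],[0,0,-20,0,0,0],[0,0,-24,0,0,0],[0,0,-27,0,0,0]]]';  python3 -m pendant '[[[-8,0,0,0,0,0],[-8,0,0,0,0,0],[-8,0,0,0,0,0]]]'; cat > chk.py <<'E'
from h import *
import sys
np.set_printoptions(precision=4,suppress=True)
im=cam('wrist'); cv2.imwrite(f'pics/{sys.argv[1]}_w.png',im['color'])
for d in r.cut_out('wrist','tongs')[:1]:
    P=cloud(im,d['mask']);P=P[(P[:,2]>.03)&(P[:,2]<.06)]; print('tongs',d['p'],rect(P),np.percentile(P[:,2],[5,50,95]))
n='top';im=cam(n); cv2.imwrite(f'pics/{sys.argv[1]}_t.png',im['color'])
for d in r.cut_out(n,'tongs')[:1]:
    P=cloud(im,d['mask']);P=P[(P[:,2]>.03)&(P[:,2]<.06)]; print('tongs',d['p'],rect(P),np.percentile(P[:,2],[5,50,95]))
P=cloud(im)
for c in ((.633,.0715),(.634,-.007)): print(dome(P,.2,np.array(c)))
for c in ((.601,-.35),(.602,-.275),(.6055,-.201)): print(dome(P,.0085,np.array(c)))
for d in r.place_of(n,'lever_pad')[:2]: print('pad',d['p'],ray(im,d['position'],.19))
im=cam('side'); cv2.imwrite(f'pics/{sys.argv[1]}_s.png',im['color'])
E
python3 chk.py k1
```

```text
time_s: 36.4
tcp_pos: [0.4427, 0.0275, 0.029]
ee_rot: [179.9, -0.0, 82.5]
contact_force: [-2.1, 0.2, 5.9]
finger_gap: 0.0227
time_s: 36.82
tcp_pos: [0.4423, 0.0275, 0.028]
ee_rot: [-180.0, -0.0, 82.5]
contact_force: [0.6, -0.0, -0.0]
finger_gap: 0.0511
time_s: 37.48
tcp_pos: [0.4423, 0.0274, 0.3014]
ee_rot: [179.8, -0.0, 82.5]
contact_force: [0.5, -0.2, 0.4]
finger_gap: 0.0514
time_s: 37.73
tcp_pos: [0.4315, -0.0561, 0.2986]
ee_rot: [179.9, 0.1, 82.3]
contact_force: [-0.7, 1.2, 0.2]
finger_gap: 0.0512
tongs 0.92 (array([442.2,  25.9]), array([174.4,  24. ]), 82.1) [0.0339 0.0376 0.0397]
tongs 0.77 (array([448.3,  68. ]), array([92.3, 24.1]), 82.2) [0.0339 0.038  0.0425]
(array([0.6339, 0.0734, 0.001 ]), 592, np.float64(0.055416412051247275))
(array([ 0.6338, -0.0044,  0.001 ]), 594, np.float64(0.05680050131609152))
(array([ 0.6015, -0.3485,  0.0007]), 420, np.float64(0.07123971139815899))
(array([ 0.6003, -0.2736,  0.003 ]), 73, np.float64(0.14260802451492682))
(array([ 0.604 , -0.2002,  0.0016]), 103, np.float64(0.05533536290087148))
pad 0.67 [0.6241 0.2493 0.19  ]
```

View pics/k1_w.png

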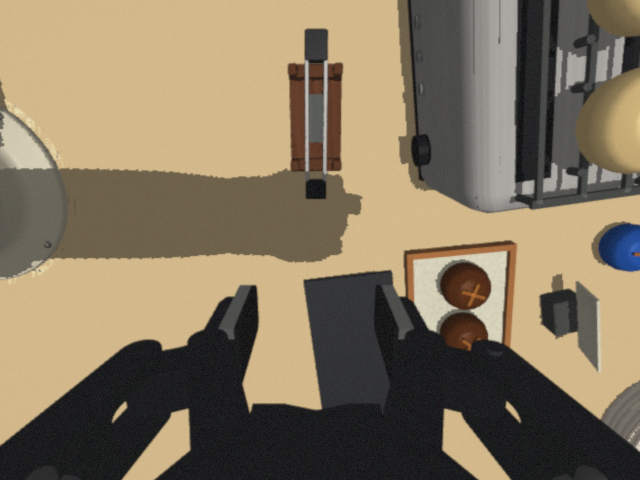

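View pics/k1_s.png

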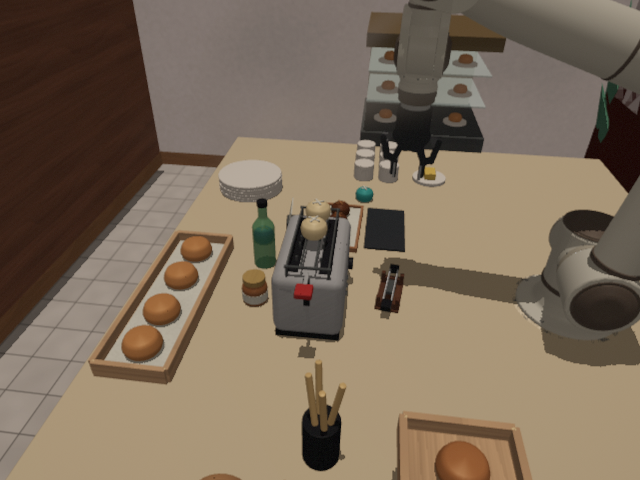

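```bash
python3 - <<'E'
from h import *
np.set_printoptions(precision=4,suppress=True)
im=cam('wrist'); print(np.array(im['hand_eye']) )
P=cloud(cam('top')); m=(abs(P[:,0]-.632)<.06)&(P[:,1]>.18)&(P[:,1]<.225); print(np.percentile(P[m,2],[50,90,99,100]))
im=cam('top');c=im['color'].astype(int); red=(c[...,2]>120)&(c[...,1]<60)&(c[...,0]<60); red[:,:170]=0; red[:,225:]=0; Q=cloud(im,red); print(len(Q),rect(Q[Q[:,2]>.18]),np.median(Q[:,2]))
E
python3 go.py .6296 .256 .30
```

```text
[[-0.0002 -0.9569 -0.2903  0.0737]
 [ 1.      0.0001 -0.0008  0.0004]
 [ 0.0008 -0.2903  0.9569 -0.1424]
 [ 0.      0.      0.      1.    ]]
[0.1767 0.2011 0.2037 0.2055]
203 (array([628.4, 253.2]), array([32.6, 31.3]), 1.3) 0.19074644670308266
at [ 0.432  -0.0511  0.2979] [-180.    -0.    82.6] F [0.8 0.3 0. ] gap 0.0518 t 38.2
shift [33.   15.65 -0.2 ] turn [-0.   -0.   -1.64]
```

```bash
python3 -m pendant '[[[33,15.6,0,0,0,-1.6],[33,15.6,0,0,0,-1.6],[33,15.6,0,0,0,-1.6],[33,15.6,0,0,0,-1.6],[33,15.6,0,0,0,-1.6],[33,15.6,0,0,0,-1.6],[33,15.6,0,0,0,-1.6],[33,15.6,0,0,0,-1.6]]]' 0 40; python3 go.py .629 .2555 .21
```

```text
time_s: 38.85
tcp_pos: [0.6127, 0.2311, 0.2978]
ee_rot: [180.0, -0.0, 90.6]
contact_force: [1.5, -0.2, 2.0]
finger_gap: 0.0
at [0.6127 0.2311 0.2978] [180.   -0.   90.6] F [ 1.5 -0.2  2. ] gap 0.0 t 38.9
shift [2.42 1.65 8.78] turn [ 0.   -0.   -0.04]
```

```bash
python3 -m pendant '[[[2.4,1.65,0,0,0,0],[2.4,1.65,3,0,0,0],[2.4,1.65,6,0,0,0],[2.4,1.65,8,0,0,0],[2.4,1.65,8.8,0,0,0],[2.4,1.65,8.8,0,0,0],[2.4,1.65,8.8,0,0,0]]]'; python3 go.py .629 .2555 .19; python3 - <<'E'
from h import *
im=cam('side'); cv2.imwrite('pics/l_s.png',im['color'][150:390,180:500].repeat(2,0).repeat(2,1))
E
```

```text
time_s: 39.43
tcp_pos: [0.6284, 0.2528, 0.2111]
ee_rot: [180.0, -0.0, 90.5]
contact_force: [0.3, -0.5, -0.1]
finger_gap: -0.0002
at [0.6284 0.2528 0.2111] [180.   -0.   90.5] F [ 0.3 -0.5 -0.1] gap -0.0002 t 39.4
shift [0.27 0.06 2.11] turn [ 0.   -0.   -0.05]
```

View pics/l_s.png

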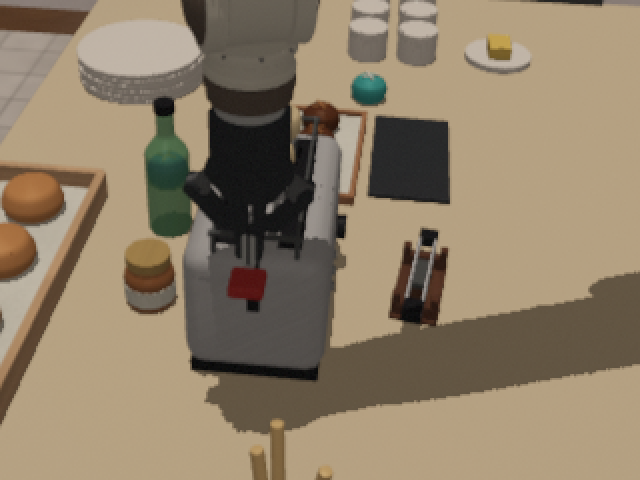

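```bash
python3 -m pendant '[[[0.1,0,0.8,0,0,0],[0.2,0,1.6,0,0,0],[0.2,0,2.2,0,0,0],[0.2,0,2.7,0,0,0],[0.2,0,3.2,0,0,0],[0.2,0,3.7,0,0,0],[0.2,0,3.7,0,0,0]]]'; python3 go.py .629 .2555 .153
```

```text
time_s: 40.07
tcp_pos: [0.6289, 0.2548, 0.174]
ee_rot: [179.9, -0.1, 90.5]
contact_force: [-0.3, 0.5, 11.7]
finger_gap: -0.0
at [0.6289 0.2548 0.174 ] [ 1.799e+02 -1.000e-01  9.050e+01] F [-0.3  0.5 11.7] gap -0.0 t 40.1
shift [0.07 0.01 2.1 ] turn [ 0.02 -0.01 -0.05]
```

```bash
python3 -m pendant '[[[0,0,0.5,0,0,0],[0,0,1,0,0,0],[0,0,1.4,0,0,0],[0,0,1.8,0,0,0],[0,0,2.1,0,0,0],[0,0,2.3,0,0,0],[0,0,2.3,0,0,0]]]'; python3 go.py .629 .2555 .15
```

```text
time_s: 40.65
tcp_pos: [0.6285, 0.2544, 0.1501]
ee_rot: [-180.0, -0.0, 90.5]
contact_force: [-1.5, 0.0, 3.0]
finger_gap: 0.0001
at [0.6285 0.2544 0.1501] [-180.    -0.    90.5] F [-1.5  0.   3. ] gap 0.0001 t 40.6
shift [0.11 0.06 0.01] turn [-0.   -0.   -0.06]
```

```bash
python3 -m pendant '[[[0,0,0.1,0,0,0],[0,0,0.1,0,0,0],[0,0,-0.5,0,0,0],[0,0,-2,0,0,0],[0,0,-5,0,0,0],[0,0,-9,0,0,0],[0,0,-13,0,0,0],[0,0,-15,0,0,0]]]'; python3 -m pendant '[[[-4,-5,0,0,0,0],[-8,-10,0,0,0,0],[-12,-15,0,0,0,0],[-16,-18,0,0,0,0],[-20,-20,0,0,0,0],[-24,-22,0,0,0,0],[-28,-24,0,0,0,0],[-32,-26,0,0,0,0]]]'; sed -i 's/for d in r.place_of(n,.lever_pad.).*/c=im["color"].astype(int); red=(c[...,2]>100)\&(c[...,1]<60)\&(c[...,0]<60); red[:,:150]=0; red[:,230:]=0; red[:200]=0; red[300:]=0; Q=cloud(im,red); print("pad",len(Q),np.median(Q,0))/' chk.py; python3 chk.py k2
```

```text
time_s: 41.32
tcp_pos: [0.6284, 0.2544, 0.3051]
ee_rot: [179.8, -0.1, 90.5]
contact_force: [0.0, 0.5, 0.7]
finger_gap: -0.0003
time_s: 41.98
tcp_pos: [0.4139, 0.009, 0.3001]
ee_rot: [180.0, -0.0, 90.6]
contact_force: [-0.2, -1.1, -0.4]
finger_gap: 0.0001
tongs 0.76 (array([441.7,  24.7]), array([175.6,  24.1]), 82.1) [0.0336 0.0376 0.0396]
tongs 0.64 (array([ 604.2, -198.3]), array([54.1, 57.5]), 87.3) [0.0345 0.0464 0.0539]
(array([0.6338, 0.0732, 0.0009]), 591, np.float64(0.055719577667888834))
(array([ 0.6336, -0.0046,  0.0009]), 589, np.float64(0.05400255594549498))
(array([ 0.6014, -0.3485,  0.0005]), 421, np.float64(0.0646094497654391))
(array([ 0.6028, -0.2735,  0.0004]), 427, np.float64(0.08841021092542718))
(array([ 0.606 , -0.201 ,  0.0005]), 432, np.float64(0.10223440540615673))
pad 183 [0.6275 0.2538 0.1505]
```

View pics/k2_t.png

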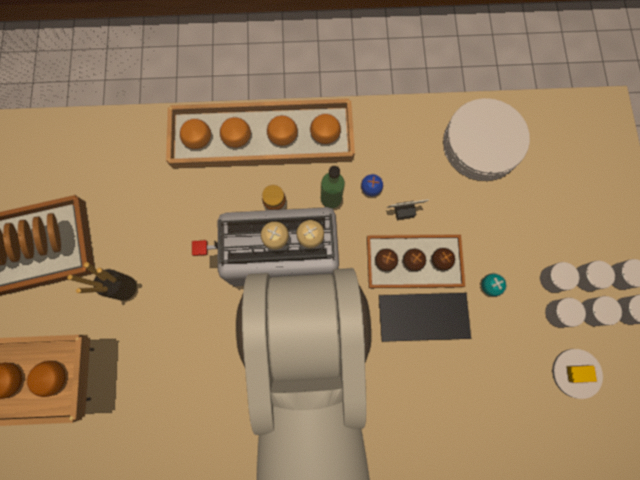

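View pics/k2_s.png

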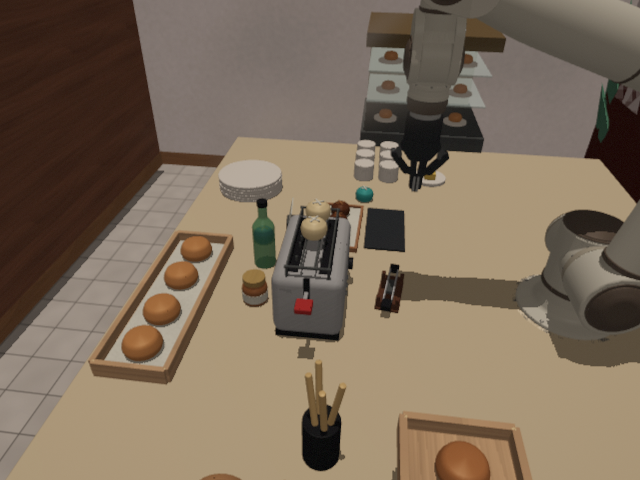

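The lever pad reads 150.5 mm and stays down. Two pale rolls are on the rack (274,236 / 310,234), three dark rolls are in the tray (387,259 / 415,260 / 443,259), the tongs are in the rest, and the bystanders haven't moved. I'll let the arm settle and hand in.

```bash
python3 -m pendant '[[[0,0,0,0,0,0],[0,0,0,0,0,0],[0,0,0,0,0,0],[0,0,0,0,0,0],[0,0,0,0,0,0],[0,0,0,0,0,0],[0,0,0,0,0,0],[0,0,0,0,0,0]]]'; python3 - <<'E'
from h import *
im=cam('top'); c=im["color"].astype(int); red=(c[...,2]>100)&(c[...,1]<60)&(c[...,0]<60); red[:,:150]=0; red[:,230:]=0; red[:200]=0; red[300:]=0
print(np.median(cloud(im,red),0)); print(r.sign_off())
E
```

```text
time_s: 42.9
tcp_pos: [0.4155, 0.0101, 0.3]
ee_rot: [-180.0, -0.0, 90.5]
contact_force: [-0.0, 0.2, -0.4]
finger_gap: 0.0004
[0.62765002 0.25320165 0.15056713]
the job is handed in; nothing more can be done
None
```

The changeover is done and handed in at about 43 s. I moved the three dark rolls from the rack to the tray, set the two pale rolls (only two were there at the start) upright in cradles 0 and 1, and laid the tongs in their rest. Then I pressed the lever.

**Last checks:**
- **Lever:** the pad reads 150.5 mm above the counter with the robot clear, so it caught and stayed down.
- **Pale rolls:** both stand level on the rack floor, about 2 mm from their cradle centres.
- **Dark rolls:** all three are upright on the tray floor, about 75 mm apart. The shape fit of two was a little rough (residual 9–10 % against 5–7 % for the others), but their heights and the pictures show them flat.
- **Tongs:** their middle is within 3 mm of the seat and their top is about 39 mm above the counter (40 expected). In the last top picture the arm hid them, and the network marked a roll as the tongs instead; the wrist and side pictures show them properly in the rest.
- **Everything else:** the oil, jam, breadsticks, sign, and the blue and turquoise look-alikes look unmoved.

The highest force I read was about 20 N at the wrist, for a moment while setting down the first pale roll. I saw no sign of a roll or the tongs being knocked aside during the run.

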